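# Sort sealed sample cartridges by weight

## Robot

A 6-joint arm with a two-finger parallel gripper is mounted at the origin on the work surface. World frame = base frame: x ahead of the robot, y to its left, z up, the work surface at z = 0. Lengths are in mm, angles in rad, forces in N, time in s.
With the tool pointing down it reaches from about 275 to 1000 mm from the base axis. Payload 8.4 kg.
Tool frame: the origin (TCP) lies on the centre line of the jaws, within the pads' length; the fingertips stand 22 mm ahead of it and the grasp point (between the pads) lies 3 mm ahead of it; z points along the fingers, x is the direction in which the jaws open and shut, and the axes are right-handed (so a half turn about z gives the same grasp; the last joint's range is limited). The gripper opens to 85 mm and grips with 20 to 120 N. Pads are 22 mm wide; open, the fingers measure 114 mm over their backs; the gripper's body (76 mm by 85 mm) begins 54 mm behind the grasp point. The pads swing forward as they close: fully open they stand 13 mm farther back than shut.
Start: joints at [1.346, 0.353, 1.633, -0, 1.155, -0.002], TCP at [138.099, 609.555, 253.281] pointing down, gripper open.
Joint ranges: [-2.63, 2.63], [-0.92, 2.1], [0.06, 2.66], [-1.3, 4.44], [0, 2.69], [-3.02, 3.02]. Speed limits (rad/s): [2.22, 2.22, 2.79, 3.14, 3.14, 3.14].

## Interface

Orientations are given as [roll, pitch, yaw] about the fixed x, y, z axes, in that order (R = Rz(yaw) Ry(pitch) Rx(roll)).
In Python, from rig import status, viewer, job gives the robot as it stands.
- The arm moves only by the tool send_rows, never from a script. Its argument "plan" is a list of rows, each a list of 3 entries, a list of its own where there are three numbers: the shift along the tool's x, y, z in m, then the turn, a rotation vector about the tool's x, y, z in rad, then the opening, from -1 (shut) to 1 (fully open). In form: [[[x, y, z], [rx, ry, rz], jaw], ...]. A call has exactly 5 rows; each row is the pose to reach, as a shift and turn from the pose measured when the call began, along the tool's axes at that moment; what a row does not reach only later rows make up. A row lasts 1/12 s, in which the tool goes at most 41.7 mm and 7.16 degrees, less where a joint would pass 70% of its speed; a pose out of reach is approached as far as the arm can. A call with a gripper value outside its range is refused whole. The fingers move at their own pace and stop on an object; "squeeze" is the grip in N (left out, the last holds). Time passes only in rows, so rows that repeat a pose let the fingers close, or fill a call up. It gives the time, the measured TCP pose, the force and the opening at its end, in the units of the state.
- status.sense(): the state, without advancing time (a new reading comes with each control period).
- viewer.grab_frame(name): name is "side" or "top" or "wrist"; returns the picture (400x640x3 uint8, red, green, blue); there is no depth.
- viewer.camera_params(name): a dict with "intrinsics" (3x3 intrinsics, pixels), "xyz" and "orientation" of the camera in the world. Camera axes: x right, y down, z forward; pixel columns grow to the right and rows downward; lengths in mm; the calibration is good to about 2 mm. The wrist camera is an equidistant fisheye: a pixel r from the principal point sees the ray r / f radians off the axis. A picture is of the moment at which its call begins: read the wrist's pose just before it. camera_params takes no time and is no camera call; for the wrist camera it gives the pose at the moment of the call.
- job.sign_off(): hands the job in, once; it reports no verdict.
Trained networks look in the newest picture that a camera, given by its name, has taken for a name from the list of things; names that differ only in an ending like _2 or _b are one class to them, and where a whole thing is asked for, a point or a joint stands for the part that bears it (a point fixed in the world has none). Each returns a list of dicts, best first, with "p" (0 to 1); they miss things now and then, are a little off and sometimes report something else, mostly with a low value. They report only what shows in the picture. A call takes as long as a camera call. They do not tell look-alikes from the thing itself.
- viewer.cut_out(label, camera): "mask" (400x640 bool, what is visible of it) and "extent" ([left, top, width, height] in pixels, round what is visible of it).
The state is a dict: "clock": time; "qpos": joint angles; "qvel": joint speeds; "joint_efforts": joint torques, N m; "eef_pos": TCP position; "tcp_rot": TCP orientation; "contact_force": force on the tool from outside, world axes, zero at the start; "wrist_torque": the same for the moment, N m; "opening": opening from 0.0 (shut) to 1.0 (fully open).
Only numpy, scipy, OpenCV 4.12 (cv2) and the standard library are available. Lean on these libraries where they do the work, as an engineer would, in place of code of your own. Each camera call takes 0.05 s, during which the arm holds its last target.

## Task

Two sealed cartridges in the metal rack look alike; each may be filled (heavy) or empty (light). One at a time, lift a cartridge just clear of the rack, hold it still there for a second to feel its weight, and seat it upright and fully home in a free well of the blue tray if it is heavy or of the yellow tray if it is light, before you lift the other. Feel for the wells gently, never pressing hard on a tray or tipping a cartridge over, let go of both, and leave everything else on the bench where it stands.

Things in the scene. Friction and masses are not known exactly. Their poses are not given: they have to be found in the camera images.
- cart_a: sealed square cartridge, white with a grey cap and a red dot on top, 34 x 34 mm, 85 mm tall, standing upright in a well of the rack; origin: centre of its underside, z up, sides along its x and y. Both look alike; either may be filled (about 310 to 390 g in all) or empty (about 115 to 125 g in all), so both can be filled, both empty, or one of each. Its contents are loose inside by 2 mm to the side and 15 mm in height
- cart_b: sealed square cartridge, white with a grey cap and a red dot on top, 34 x 34 mm, 85 mm tall, standing upright in a well of the rack; origin: centre of its underside, z up, sides along its x and y. Both look alike; either may be filled (about 310 to 390 g in all) or empty (about 115 to 125 g in all), so both can be filled, both empty, or one of each. Its contents are loose inside by 2 mm to the side and 15 mm in height
- rack: aluminium starting rack, fixed, 56 mm (its x) by 135 mm (its y), 22 mm tall; origin: centre of its underside. Two square wells at its y = -37.5 and +37.5 mm, 37 mm wide, 12 mm deep (well floor 10 mm above the table)
- heavy_tray: blue tray for heavy (filled) cartridges, fixed; base 74 (its x) x 180 (its y) x 8 mm with 22 mm high end walls; origin: centre of its underside. On it a blue well plate 66 x 150 mm, top 28 mm above the table, with two square through wells 75 mm apart along y. The plate is clamped stiffly at an unknown place up to 4 mm either way along the tray's y (both wells shift together). Over 40 N on it harms it
- light_tray: yellow tray for light (empty) cartridges, fixed; base 74 (its x) x 180 (its y) x 8 mm with 22 mm high end walls; origin: centre of its underside. On it a yellow well plate 66 x 150 mm, top 28 mm above the table, with two square through wells 75 mm apart along y. The plate is clamped stiffly at an unknown place up to 4 mm either way along the tray's y (both wells shift together). Over 40 N on it harms it
- heavy_tray_w1 (a point): blue tray: nominal centre of a well's floor (top of the base, 8 mm above the table) at the tray's y = -37.5 mm, when the well plate is in the middle; the real well is up to 4 mm off along the tray's y, exact in x. The well is 36 mm square (2 mm wider than a cartridge), 1.5 mm chamfer, 20 mm deep. Axes as the tray's
- heavy_tray_w2 (a point): blue tray: nominal centre of a well's floor (top of the base, 8 mm above the table) at the tray's y = 37.5 mm, when the well plate is in the middle; the real well is up to 4 mm off along the tray's y, exact in x. The well is 36 mm square (2 mm wider than a cartridge), 1.5 mm chamfer, 20 mm deep. Axes as the tray's
- light_tray_w1 (a point): yellow tray: nominal centre of a well's floor (top of the base, 8 mm above the table) at the tray's y = -37.5 mm, when the well plate is in the middle; the real well is up to 4 mm off along the tray's y, exact in x. The well is 36 mm square (2 mm wider than a cartridge), 1.5 mm chamfer, 20 mm deep. Axes as the tray's
- light_tray_w2 (a point): yellow tray: nominal centre of a well's floor (top of the base, 8 mm above the table) at the tray's y = 37.5 mm, when the well plate is in the middle; the real well is up to 4 mm off along the tray's y, exact in x. The well is 36 mm square (2 mm wider than a cartridge), 1.5 mm chamfer, 20 mm deep. Axes as the tray's
- amber_flask: amber glass flask, bystander, 68 mm wide, 108 mm tall; origin: centre of its underside
- beaker: small open glass beaker, bystander, 54 mm wide, 70 mm tall; origin: centre of its underside
- reagent_jar: white jar with red cap, bystander, 60 mm wide, 110 mm tall; origin: centre of its underside
- pipette_bulb: orange pipette bulb standing up, bystander, 48 mm wide, 65 mm tall; origin: centre of its underside
- stopper: glass stopper standing on its narrow end, bystander, 36 mm wide, 34 mm tall; origin: centre of its underside
- weigh_dish: shallow white weighing dish, bystander, 70 mm wide, 18 mm tall; origin: centre of its underside
- spatula: flat lab spatula lying down, bystander, 150 mm long along its own x; origin: centre of its underside
There are look-alikes about, which are no part of the job. Leave any pink look-alike of the cart_a alone.

How it is judged:
By the outcome, as a careful person would: the job done as asked, in the order asked, and still so for the second after the job is handed in, with the robot touching nothing.
It also fails if it takes over 72 s, if anything falls off the work surface, if the arm or the gripper's body presses on something with over 40 N, if the wrist force passes 120 N, or if a joint passes its speed limit or range.

## Working session

There is one attempt and no reset: what is moved stays moved. The work goes in short steps, Python scripts to look and compute and a tool call to move; the robot and the scene stay as the last step left them, time stands still between calls to the robot, and variables do not carry over. Pictures are saved under pics/ and viewed, and the job is handed in when it is done.

Besides the shell and the picture viewer there is one more tool, called after ">>>" as a command line: name --argument value ..., lists and objects as JSON in quotes. send_rows: Moves the arm, as the interface text tells. Its arguments: {"type":"object","properties":{"plan":{"type":"array"},"squeeze":{"type":"number"}},"required":["plan"]}

```bash
ls; mkdir -p pics; python3 - <<'E'
from rig import status, viewer, job
import cv2
print(status.sense())
for n in ["side","top","wrist"]:
    p=viewer.camera_params(n); print(n,p)
    im=viewer.grab_frame(n); cv2.imwrite(f"pics/{n}0.png",im[:,:,::-1])
print(status.sense()['clock'])
E
```

```text
pics
{'clock': 0.0, 'qpos': array([ 1.34557964e+00,  3.53615903e-01,  1.63415022e+00, -1.50076316e-05,
        1.15520281e+00, -2.42580729e-03]), 'qvel': array([-1.05474669e-03, -6.87021534e-04, -7.93455852e-05, -8.75735340e-04,
       -9.00554106e-04, -1.19211924e-04]), 'joint_efforts': array([ 8.11595019e-04, -6.05266070e+01, -3.42067623e+01,  1.63537861e-04,
        9.59754456e-03, -1.76651815e-05]), 'eef_pos': array([138.01378251, 609.10537884, 252.57491836]), 'tcp_rot': array([3.14158227e+00, 1.37630804e-03, 1.34801150e+00]), 'contact_force': array([-0.91285264, -0.44351602, -0.15728375]), 'wrist_torque': array([ 0.03859418, -0.01663686, -0.00616246]), 'opening': 0.9949264043935124}
side {'intrinsics': array([[416.26125544,   0.        , 316.24196344],
       [  0.        , 416.26125544, 193.63841378],
       [  0.        ,   0.        ,   1.        ]]), 'xyz': array([312.5118214 , 777.08661439, 777.79486577]), 'orientation': array([-2.32707067,  0.0074697 , -2.81878768])}
top {'intrinsics': array([[483.52403882,   0.        , 312.43829549],
       [  0.        , 483.52403882, 205.7525805 ],
       [  0.        ,   0.        ,   1.        ]]), 'xyz': array([ 402.56913019,   28.9019376 , 1410.39869414]), 'orientation': array([-3.03517715,  0.01855666, -1.54450235])}
wrist {'intrinsics': array([[309.70691629,   0.        , 320.86790167],
       [  0.        , 309.70691629, 197.67658117],
       [  0.        ,   0.        ,   1.        ]]), 'xyz': array([ 68.37301181, 624.90290154, 373.46573056]), 'orientation': array([2.85614437e+00, 3.17723683e-04, 1.34758522e+00])}
0.15
```

View pics/side0.png

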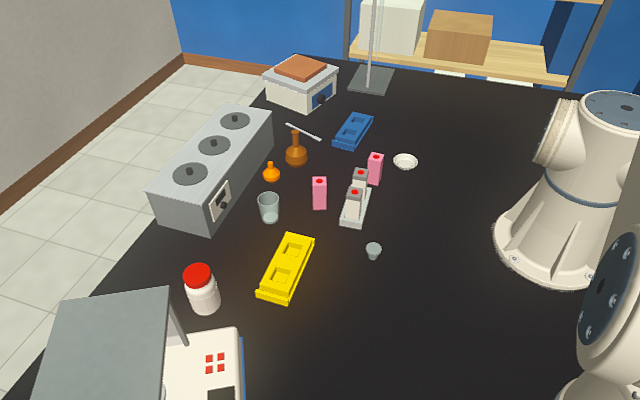

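View pics/top0.png

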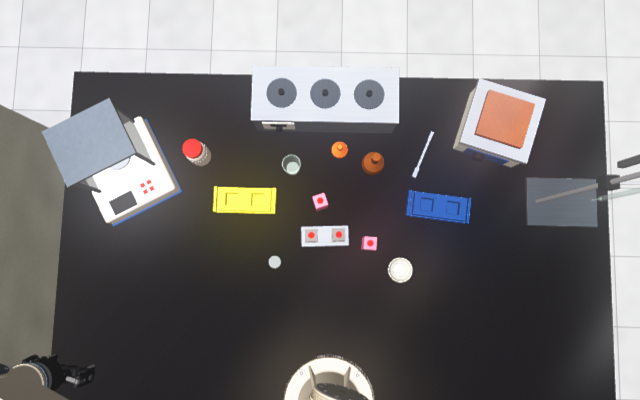

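View pics/wrist0.png

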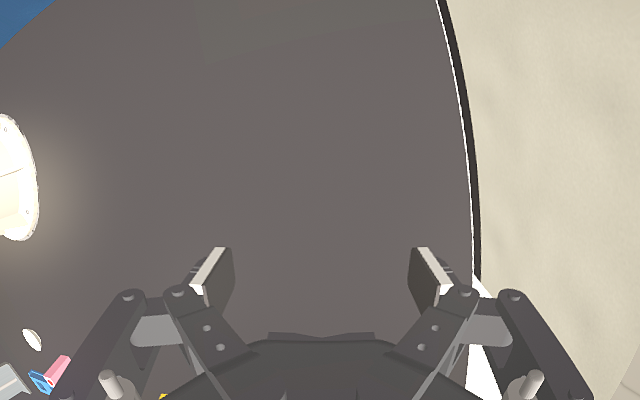

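The top picture shows the white carts with red dots in the rack at (311,236) and (339,235). There are pink look-alikes at (320,201) and (370,243), the yellow tray is at (245,200) and the blue tray at (439,207). I'll measure these next.

```bash
cat > h.py <<'E'
import numpy as np, cv2
from scipy.spatial.transform import Rotation as R
from rig import status, viewer, job
def rot(o): return R.from_euler('xyz',o).as_matrix()
def ray(p,uv,fish=False):
    K=p['intrinsics']; x=(uv[0]-K[0,2])/K[0,0]; y=(uv[1]-K[1,2])/K[1,1]
    if fish:
        r=np.hypot(x,y); d=np.array([x/r*np.sin(r),y/r*np.sin(r),np.cos(r)]) if r>1e-9 else np.array([0,0,1.])
    else: d=np.array([x,y,1.])
    return rot(p['orientation'])@d
def toplane(p,uv,z,fish=False):
    d=ray(p,uv,fish); c=p['xyz']; return c+d*(z-c[2])/d[2]
def proj(p,X,fish=False):
    K=p['intrinsics']; v=rot(p['orientation']).T@(np.asarray(X,float)-p['xyz'])
    if fish:
        t=np.arctan2(np.hypot(v[0],v[1]),v[2]); h=np.hypot(v[0],v[1]); x,y=v[0]/h*t,v[1]/h*t
    else: x,y=v[0]/v[2],v[1]/v[2]
    return np.array([K[0,0]*x+K[0,2],K[1,1]*y+K[1,2]])
E
python3 - <<'E'
from h import *
im=cv2.imread('pics/top0.png'); sd=cv2.imread('pics/side0.png')
P=viewer.camera_params('top'); 
for n,uv,z in [('cartL',(311.5,235.5),95),('cartR',(339,234.8),95),('pink1',(320.5,201),85),('pink2',(370,243),85),('yel',(244.5,200.5),28),('blue',(438.7,207),28),('rack',(325,236),22),('flask',(373,160),80),('beaker',(291,164),60),('jar',(192,149),110),('bulb',(340,149),60),('stopper',(274,262),34),('dish',(400,270),15)]:
    print(n,toplane(P,uv,z).round(1))
for nm,I in (('top',im),('side',sd)):
  P=viewer.camera_params(nm)
  hsv=cv2.cvtColor(I,cv2.COLOR_BGR2HSV)
  for n,lo,hi,z in [('yellow',(22,120,80),(36,255,255),28),('blue',(100,120,60),(125,255,255),28)]:
    m=cv2.inRange(hsv,np.array(lo),np.array(hi))
    k,l,s,c=cv2.connectedComponentsWithStats(m)
    for i in range(1,k):
        if 300<s[i,4]<5000:
            pts=np.argwhere(l==i)[:,::-1].astype(np.float32)
            print(nm,n,s[i],cv2.minAreaRect(pts),toplane(P,c[i],z).round(1))
cv2.imwrite('pics/crop1.png',cv2.resize(im[180:280,200:480],None,fx=2.85,fy=2.85,interpolation=cv2.INTER_CUBIC))
cv2.imwrite('pics/crop2.png',cv2.resize(sd[100:310,220:440],None,fx=2.8,fy=2.8,interpolation=cv2.INTER_CUBIC))
E
```

```text
cartL [461.   57.4  95. ]
cartR [464.8 -17.2  95. ]
pink1 [557.2  35.3  85. ]
pink2 [ 445.1 -102.5   85. ]
yel [560.  254.9  28. ]
blue [ 554.7 -302.9   28. ]
rack [463.8  20.2  22. ]
flask [ 676.4 -108.2   80. ]
beaker [663.8 121.7  60. ]
jar [689.8 392.3 110. ]
bulb [710.2 -16.3  60. ]
stopper [386.1 162.9  34. ]
dish [ 372.7 -195.9   15. ]
top yellow [ 212  186   65   29 1736] ((244.1204071044922, 199.92420959472656), (63.846309661865234, 27.46417236328125), 1.5074357986450195) [562.  255.3  28. ]
top blue [ 406  190   66   34 1676] ((438.3301696777344, 206.71713256835938), (64.51364135742188, 26.761459350585938), 6.76617431640625) [ 555.5 -301.5   28. ]
side yellow [ 254  231   61   76 2511] ((284.4332275390625, 267.2535705566406), (36.88216781616211, 77.23326110839844), 23.498565673828125) [558.5 275.1  28. ]
side blue [350   0  12  44 302] ((354.9670104980469, 21.461931228637695), (8.977128028869629, 43.674442291259766), 4.085616588592529) [  780.6 -1174.     28. ]
side blue [ 572    0   68   95 4338] ((605.4999389648438, 46.99999237060547), (93.99998474121094, 66.99998474121094), 90.0) [ -313.6 -1140.5    28. ]
side blue [331 112  43  40 958] ((351.907470703125, 130.30078125), (24.762779235839844, 46.83028793334961), 32.61924362182617) [ 553.5 -279.6   28. ]
```

View pics/crop1.png

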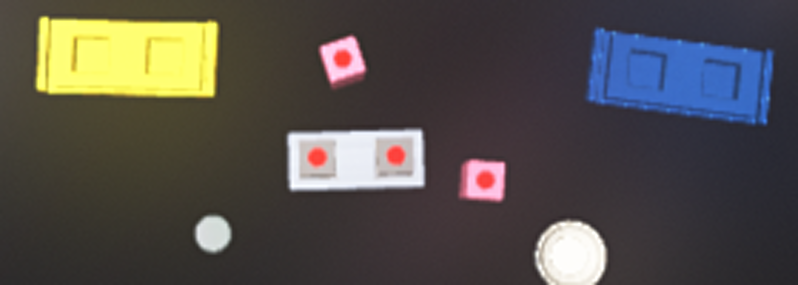

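View pics/crop2.png

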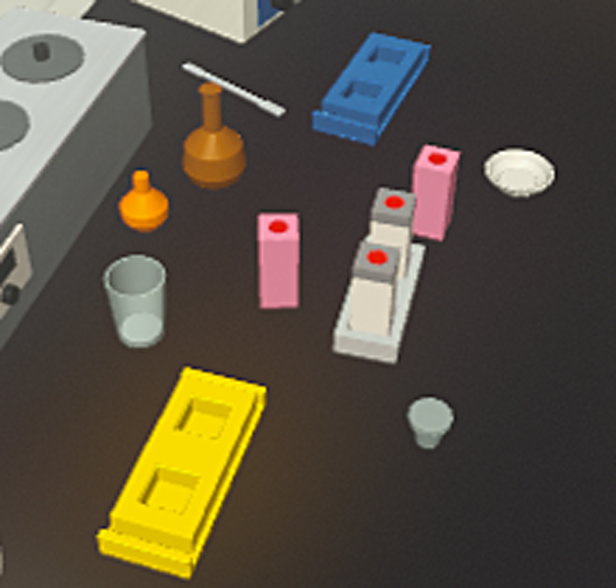

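```bash
cat >> h.py <<'E'
def go(target, yaw, vmax=200., wmax=0.6):
    """print one call's final shift (m) and turn in tool axes toward target (mm), tool pointing down at yaw"""
    s=status.sense(); R0=rot(s['tcp_rot']); d=np.asarray(target,float)-s['eef_pos']
    Rt=rot([np.pi,0,yaw]); w=R.from_matrix(R0.T@Rt).as_rotvec()
    n=np.linalg.norm(d); L=R0.T@d/1000
    print('clock',round(s['clock'],2),'pos',s['eef_pos'].round(1),'rpy',s['tcp_rot'].round(4),'F',s['contact_force'].round(1),'op',round(s['opening'],3))
    print('full shift',L.round(4),'turn',w.round(4),'dist',round(n,1))
    f=min(1,vmax/max(n,1e-6)); g=min(1,wmax/max(np.linalg.norm(w),1e-6))
    print('call shift',(L*f).round(4),'turn',(w*g).round(4))
E
python3 -c "
from h import *
go([560,184,252],0.0)"
```

```text
clock 0.15 pos [138.  609.2 252.7] rpy [3.1416e+00 1.1000e-03 1.3480e+00] F [ 0.1 -0.2 -0.4] op 0.998
full shift [-0.3215  0.5055  0.0011] turn [7.000e-04 9.000e-04 1.348e+00] dist 599.1
call shift [-0.1073  0.1688  0.0004] turn [3.e-04 4.e-04 6.e-01]
```

>>> send_rows --plan '[[[-0.0215, 0.0337, 0], [0, 0, 0.12], 1], [[-0.043, 0.0674, 0], [0, 0, 0.24], 1], [[-0.0645, 0.101, 0], [0, 0, 0.36], 1], [[-0.086, 0.1348, 0], [0, 0, 0.48], 1], [[-0.107, 0.1685, 0], [0, 0, 0.6], 1]]'

```text
clock: 0.57
eef_pos: [279.5, 466.0, 252.7]
tcp_rot: [3.141, 0.001, 0.743]
contact_force: [1.1, 0.6, 0.7]
opening: 1.0
```

```bash
python3 -c "
from h import *
go([560,184,252],0.0)"
```

```text
clock 0.57 pos [279.5 466.  252.7] rpy [3.1408e+00 1.2000e-03 7.4270e-01] F [1.1 0.6 0.7] op 1.0
full shift [0.0159 0.3975 0.001 ] turn [0.0012 0.0008 0.7427] dist 397.8
call shift [0.008  0.1998 0.0005] turn [0.001  0.0007 0.6   ]
```

>>> send_rows --plan '[[[0.0016, 0.04, 0], [0, 0, 0.12], 1], [[0.0032, 0.08, 0], [0, 0, 0.24], 1], [[0.0048, 0.12, 0], [0, 0, 0.36], 1], [[0.0064, 0.16, 0], [0, 0, 0.48], 1], [[0.008, 0.2, 0], [0, 0, 0.6], 1]]'

```text
clock: 0.98
eef_pos: [421.6, 322.4, 252.8]
tcp_rot: [3.14, 0.001, 0.137]
contact_force: [0.0, 1.0, 0.4]
opening: 0.999
```

```bash
python3 -c "
from h import *
go([560,184,252],0.0)"
```

```text
clock 0.98 pos [421.6 322.4 252.8] rpy [3.1403e+00 6.0000e-04 1.3680e-01] F [0.  1.  0.4] op 0.999
full shift [0.1182 0.156  0.0009] turn [0.0014 0.0005 0.1368] dist 195.7
call shift [0.1182 0.156  0.0009] turn [0.0014 0.0005 0.1368]
```

>>> send_rows --plan '[[[0.024, 0.031, 0], [0, 0, 0.03], 1], [[0.048, 0.062, 0], [0, 0, 0.06], 1], [[0.072, 0.094, 0], [0, 0, 0.09], 1], [[0.096, 0.125, 0], [0, 0, 0.12], 1], [[0.118, 0.156, 0], [0, 0, 0.137], 1]]'

```text
clock: 1.4
eef_pos: [561.0, 182.2, 252.8]
tcp_rot: [3.14, 0.0, -0.002]
contact_force: [0.5, -0.2, -0.0]
opening: 0.995
```

```bash
cat >> h.py <<'E'
import pickle
def shot(name,cam='wrist'):
    p=viewer.camera_params(cam); s=status.sense(); im=viewer.grab_frame(cam)
    cv2.imwrite(f'pics/{name}.png',im[:,:,::-1]); pickle.dump((p,s),open(f'pics/{name}.pkl','wb'))
    return p,s,im
E
python3 -c "
from h import *
viewer.grab_frame('top') # settle
p,s,im=shot('w_yel'); print(s['eef_pos'],s['tcp_rot'],p)"
```

```text
[565.19703499 177.95427752 252.95890497] [ 3.13786906e+00 -2.94155068e-03 -4.15483405e-03] {'intrinsics': array([[309.70691629,   0.        , 320.86790167],
       [  0.        , 309.70691629, 197.67658117],
       [  0.        ,   0.        ,   1.        ]]), 'xyz': array([565.16012103, 249.66325975, 373.52119097]), 'orientation': array([ 2.8536297 , -0.00351052, -0.00458948])}
```

View pics/w_yel.png

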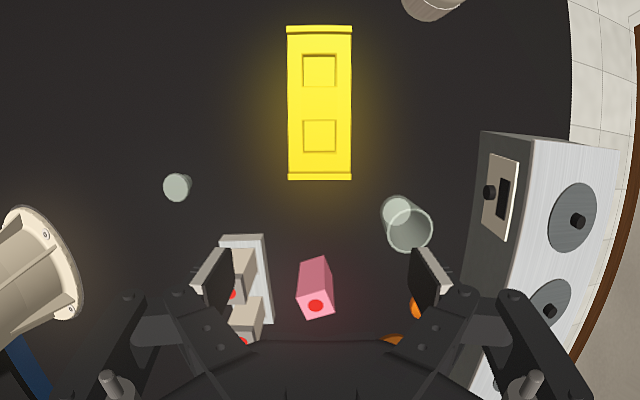

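The wrist picture shows the yellow tray upright at about (320,102), with wells near (319,70) and (319,136). I'll rectify it onto the plane z=28.

```bash
cat >> h.py <<'E'
def rect(name,cx,cy,z,hx=60,hy=110,s=3,out=None,yaw=0.0):
    """ortho picture at height z: columns = local -y?? -> rows: local x up, columns: local y to the left"""
    p,st=pickle.load(open(f'pics/{name}.pkl','rb')); im=cv2.imread(f'pics/{name}.png')
    W,H=int(2*hy*s),int(2*hx*s); fish=name.startswith('w')
    ly=hy-(np.arange(W)+.5)/s; lx=hx-(np.arange(H)+.5)/s
    LY,LX=np.meshgrid(ly,lx); c,sn=np.cos(yaw),np.sin(yaw)
    X=np.stack([cx+c*LX-sn*LY,cy+sn*LX+c*LY,np.full_like(LX,z)],-1)
    v=(X-p['xyz'])@rot(p['orientation']); K=p['intrinsics']
    if fish:
        h=np.hypot(v[...,0],v[...,1]); t=np.arctan2(h,v[...,2]); x,y=v[...,0]/h*t,v[...,1]/h*t
    else: x,y=v[...,0]/v[...,2],v[...,1]/v[...,2]
    o=cv2.remap(im,(K[0,0]*x+K[0,2]).astype(np.float32),(K[1,1]*y+K[1,2]).astype(np.float32),cv2.INTER_CUBIC)
    if out: cv2.imwrite(f'pics/{out}.png',o)
    return o
E
python3 -c "
from h import *
o=rect('w_yel',560,255,28,out='r_yel')
print(status.sense()['eef_pos'])
"
```

```text
[562.96107287 180.15109136 252.71224506]
```

View pics/r_yel.png

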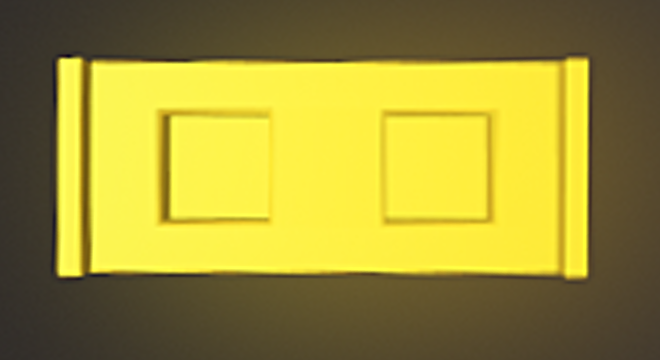

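```bash
cat >> h.py <<'E'
def say(): 
    s=status.sense(); print(round(s['clock'],2),s['eef_pos'].round(2),s['tcp_rot'].round(4),'F',s['contact_force'].round(2),'T',s['wrist_torque'].round(3),'op',round(s['opening'],3))
E
python3 -c "
from h import *
for i in range(3):
  say(); shot('w_yel%d'%i)
  o=rect('w_yel%d'%i,564,256,28,out='r_yel%d'%i)
  g=cv2.cvtColor(o,cv2.COLOR_BGR2GRAY).astype(float)
  # column profile across well rows (rows 130..200), row profiles across well cols
  pc=g[140:210].mean(0); d=np.gradient(cv2.GaussianBlur(pc[None],(0,0),2)[0]); 
  k=[j for j in range(2,len(d)-2) if abs(d[j])>0.6 and abs(d[j])==abs(d[j-2:j+3]).max()]; print([(j,round(d[j],1)) for j in k])
  for a,b in((180,255),(400,480)):
    pr=g[:,a:b].mean(1); d=np.gradient(cv2.GaussianBlur(pr[None],(0,0),2)[0]); 
    k=[j for j in range(2,len(d)-2) if abs(d[j])>0.6 and abs(d[j])==abs(d[j-2:j+3]).max()]; print('  rows',[(j,round(d[j],1)) for j in k])
"
```

```text
1.5 [562.96 180.15 252.71] [ 3.1391e+00 -1.1000e-03 -4.8000e-03] F [-0.33  0.18  0.07] T [ 0.025  0.014 -0.014] op 1.001
[(51, np.float64(-1.7)), (59, np.float64(26.3)), (68, np.float64(-1.4)), (83, np.float64(-20.0)), (92, np.float64(21.1)), (101, np.float64(-0.8)), (162, np.float64(-13.1)), (172, np.float64(18.2)), (181, np.float64(-0.6)), (270, np.float64(-1.5)), (277, np.float64(1.2)), (383, np.float64(-4.7)), (389, np.float64(5.3)), (487, np.float64(-7.5)), (495, np.float64(5.9)), (559, np.float64(-7.2)), (567, np.float64(7.8)), (592, np.float64(-19.8)), (599, np.float64(1.9))]
  rows [(66, np.float64(-1.6)), (74, np.float64(22.0)), (84, np.float64(-0.9)), (122, np.float64(-6.7)), (130, np.float64(8.5)), (230, np.float64(-7.9)), (237, np.float64(8.9)), (276, np.float64(0.6)), (285, np.float64(-25.7))]
  rows [(75, np.float64(24.2)), (123, np.float64(-6.7)), (130, np.float64(7.6)), (230, np.float64(-7.5)), (237, np.float64(6.5)), (285, np.float64(-24.3))]
1.55 [561.1  181.85 252.48] [ 3.1399e+00  7.0000e-04 -3.9000e-03] F [-1.03  0.23  0.39] T [-0.032  0.008 -0.017] op 0.995
[(52
[... 1196 characters left out ...]
78, np.float64(1.5)), (384, np.float64(-5.7)), (390, np.float64(6.1)), (489, np.float64(-7.9)), (497, np.float64(8.4)), (560, np.float64(-7.7)), (568, np.float64(9.5)), (575, np.float64(-1.0)), (591, np.float64(-29.1)), (597, np.float64(2.9))]
  rows [(67, np.float64(-1.1)), (74, np.float64(23.9)), (83, np.float64(-0.8)), (121, np.float64(-8.2)), (130, np.float64(10.1)), (229, np.float64(-8.5)), (236, np.float64(7.1)), (276, np.float64(1.0)), (285, np.float64(-21.1)), (293, np.float64(1.2))]
  rows [(66, np.float64(-1.3)), (74, np.float64(20.1)), (121, np.float64(-7.0)), (130, np.float64(7.2)), (230, np.float64(-6.2)), (237, np.float64(7.6)), (286, np.float64(-21.3)), (293, np.float64(1.7))]
```

View pics/r_yel2.png

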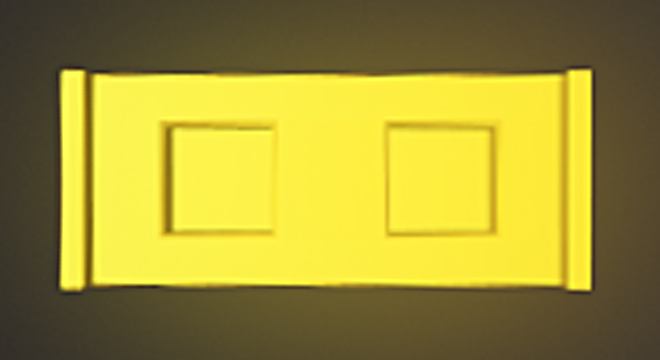

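```bash
python3 -c "
from h import *
go([463,-45,252],0.0,vmax=130)"
```

```text
clock 1.65 pos [559.3 183.9 252.5] rpy [ 3.1403e+00  1.5000e-03 -9.0000e-04] F [-0.1 -0.4  0.5] op 0.999
full shift [-0.0961  0.2289  0.001 ] turn [ 0.0013  0.0015 -0.0009] dist 248.3
call shift [-0.0503  0.1199  0.0005] turn [ 0.0013  0.0015 -0.0009]
```

>>> send_rows --plan '[[[-0.01, 0.023, 0], [0, 0, 0], 1], [[-0.022, 0.052, 0], [0, 0, 0], 1], [[-0.036, 0.086, 0], [0, 0, 0], 1], [[-0.05, 0.12, 0], [0, 0, 0], 1], [[-0.064, 0.153, 0], [0, 0, 0], 1]]'

```text
clock: 2.07
eef_pos: [493.5, 31.1, 252.7]
tcp_rot: [3.14, 0.002, 0.002]
contact_force: [0.0, -0.6, 0.0]
opening: 1.0
```

```bash
python3 -c "
from h import *
go([463,-45,252],0.0,vmax=130)"
```

```text
clock 2.07 pos [493.5  31.1 252.7] rpy [3.1404e+00 1.9000e-03 2.0000e-03] F [ 0.  -0.6  0. ] op 1.0
full shift [-0.0306  0.0761  0.0009] turn [0.0012 0.0019 0.002 ] dist 82.0
call shift [-0.0306  0.0761  0.0009] turn [0.0012 0.0019 0.002 ]
```

>>> send_rows --plan '[[[-0.012, 0.03, 0.001], [0, 0, 0], 1], [[-0.022, 0.055, 0.001], [0, 0, 0.002], 1], [[-0.028, 0.07, 0.001], [0, 0, 0.002], 1], [[-0.0305, 0.076, 0.001], [0, 0, 0.002], 1], [[-0.0305, 0.076, 0.001], [0, 0, 0.002], 1]]'

```text
clock: 2.48
eef_pos: [462.4, -44.8, 252.0]
tcp_rot: [3.141, 0.002, -0.0]
contact_force: [0.8, -0.3, -0.1]
opening: 1.001
```

```bash
python3 -c "
from h import *
say(); viewer.grab_frame('top'); viewer.grab_frame('top')
say(); shot('w_rack'); say()
rect('w_rack',463,20,95,hx=60,hy=100,out='r_rack')
"
```

```text
2.48 [462.42 -44.76 252.01] [ 3.1405e+00  1.8000e-03 -1.0000e-04] F [ 0.79 -0.27 -0.13] T [ 0.023  0.014 -0.03 ] op 1.001
2.58 [463.32 -43.84 252.  ] [3.1408e+00 1.4000e-03 7.0000e-04] F [ 0.66  0.03 -0.48] T [-0.009 -0.027 -0.031] op 1.0
2.63 [463.47 -43.71 251.94] [3.1408e+00 1.6000e-03 1.1000e-03] F [-0.73  0.13  0.01] T [-0.025  0.008 -0.029] op 0.998
```

View pics/w_rack.png

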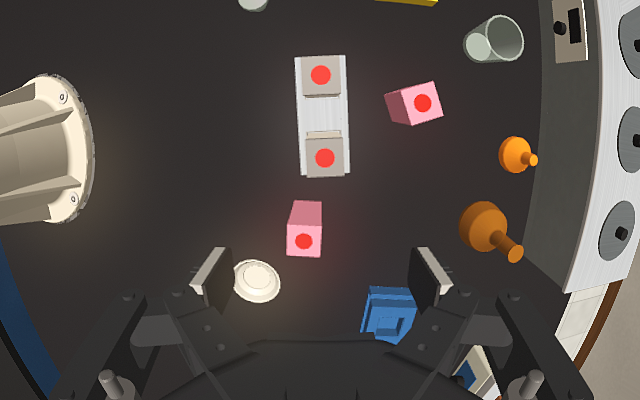

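View pics/r_rack.png

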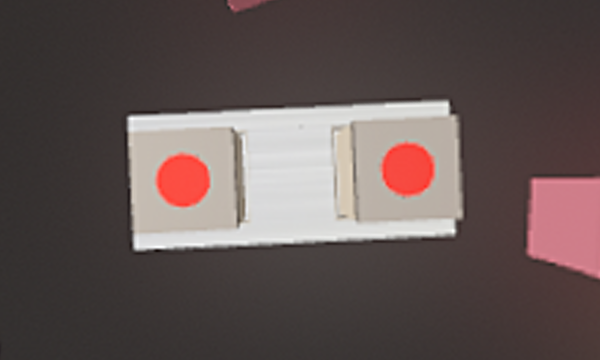

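Rectified, the rack carts with grey caps are centred at (184,180) and (407,169). That puts them at about (463,58.7) and (466.7,−15.8), 74.6 mm apart, which matches the stated 75. The rack yaw is about 0.048. The pink ones are separate and outside the rack. I'll move above the left cart first.

```bash
python3 -c "
from h import *
go([463,58.7,150],0.048)"
```

```text
clock 2.63 pos [463.5 -43.7 251.9] rpy [3.1408e+00 1.6000e-03 1.1000e-03] F [-0.7  0.1  0. ] op 0.998
full shift [-0.0002 -0.1025  0.1019] turn [ 0.0008  0.0016 -0.0469] dist 144.5
call shift [-0.0002 -0.1025  0.1019] turn [ 0.0008  0.0016 -0.0469]
```

>>> send_rows --plan '[[[0, -0.025, 0.02], [0, 0, -0.012], 1], [[0, -0.055, 0.05], [0, 0, -0.024], 1], [[0, -0.085, 0.08], [0, 0, -0.036], 1], [[0, -0.1, 0.1], [0, 0, -0.047], 1], [[0, -0.1025, 0.102], [0, 0.001, -0.047], 1]]'

```text
clock: 3.05
eef_pos: [461.0, 61.8, 146.4]
tcp_rot: [3.141, 0.006, 0.052]
contact_force: [-0.8, -1.1, 0.3]
opening: 0.997
```

```bash
python3 -c "
from h import *
say(); viewer.grab_frame('top'); viewer.grab_frame('top')
say(); p,s,im=shot('w_pa'); say()
rect('w_pa',463,58.7,95,hx=60,hy=60,s=4,out='r_pa',yaw=0.048)
"
```

```text
3.05 [460.97  61.84 146.39] [3.1411 0.0062 0.0522] F [-0.82 -1.12  0.32] T [-0.008  0.038  0.028] op 0.997
3.15 [462.77  60.05 149.21] [3.1407e+00 2.8000e-03 5.1100e-02] F [ 0.12 -0.06  0.46] T [0.023 0.037 0.019] op 0.999
3.2 [463.56  59.34 150.18] [3.1407e+00 8.0000e-04 5.0000e-02] F [ 0.14 -0.91 -0.1 ] T [-0.03   0.007  0.007] op 0.999
```

View pics/w_pa.png

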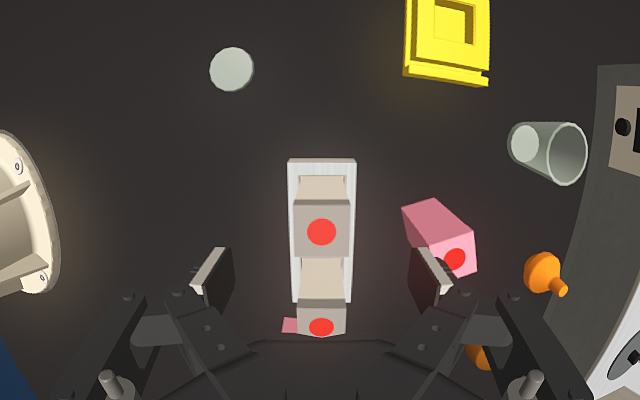

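View pics/r_pa.png

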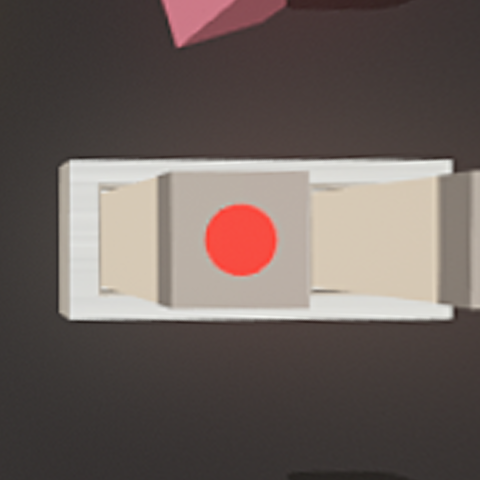

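The cart cap is at wrist (321,232), centred between the pads (220/421), and rectified it sits at exactly the aim point. Next I descend to z=75.

```bash
python3 -c "
from h import *
go([463,58.7,75],0.049)"
```

```text
clock 3.2 pos [463.6  59.3 150.2] rpy [3.1407e+00 8.0000e-04 5.0000e-02] F [ 0.1 -0.9 -0.1] op 0.999
full shift [-0.0005  0.0005  0.0752] turn [0.0009 0.0008 0.001 ] dist 75.2
call shift [-0.0005  0.0005  0.0752] turn [0.0009 0.0008 0.001 ]
```

>>> send_rows --plan '[[[0, 0, 0.015], [0, 0, 0], 1], [[-0.0005, 0.0005, 0.035], [0, 0, 0], 1], [[-0.0005, 0.0005, 0.055], [0, 0, 0], 1], [[-0.0005, 0.0005, 0.07], [0, 0, 0], 1], [[-0.0005, 0.0005, 0.075], [0, 0, 0], 1]]'

```text
clock: 3.62
eef_pos: [463.3, 58.0, 74.8]
tcp_rot: [3.141, 0.001, 0.049]
contact_force: [-0.6, 0.1, -0.8]
opening: 1.001
```

>>> send_rows --plan '[[[0, 0, 0], [0, 0, 0], 0.6], [[0, 0, 0], [0, 0, 0], 0.6], [[0, 0, 0], [0, 0, 0], 0.5], [[0, 0, 0], [0, 0, 0], 0.5], [[0, 0, 0], [0, 0, 0], 0.5]]' --squeeze 20

```text
clock: 4.03
eef_pos: [463.9, 58.0, 75.7]
tcp_rot: [3.141, -0.001, 0.049]
contact_force: [-0.6, 0.2, -0.5]
opening: 0.748
```

```bash
python3 -c "
from h import *
go([463,58.7,75],0.049)"
```

```text
clock 4.03 pos [463.9  58.   75.7] rpy [ 3.1407e+00 -8.0000e-04  4.8800e-02] F [-0.6  0.2 -0.5] op 0.748
full shift [-0.0009 -0.0008  0.0007] turn [ 0.0009 -0.0008 -0.0002] dist 1.4
call shift [-0.0009 -0.0008  0.0007] turn [ 0.0009 -0.0008 -0.0002]
```

>>> send_rows --plan '[[[0, 0, 0.0007], [0, 0, 0], -0.1], [[0, 0, 0.0007], [0, 0, 0], -1], [[0, 0, 0.0007], [0, 0, 0], -1], [[0, 0, 0.0007], [0, 0, 0], -1], [[0, 0, 0.0007], [0, 0, 0], -1]]' --squeeze 25

```text
clock: 4.45
eef_pos: [464.0, 58.0, 75.1]
tcp_rot: [3.141, -0.001, 0.049]
contact_force: [-1.3, -0.1, 4.0]
opening: 0.393
```

>>> send_rows --plan '[[[0, 0, 0], [0, 0, 0], -1], [[0, 0, 0], [0, 0, 0], -1], [[0, 0, 0], [0, 0, 0], -1], [[0, 0, 0], [0, 0, 0], -1], [[0, 0, 0], [0, 0, 0], -1]]' --squeeze 45

```text
clock: 4.87
eef_pos: [463.9, 58.0, 75.2]
tcp_rot: [3.141, -0.001, 0.049]
contact_force: [-1.5, -0.3, 3.7]
opening: 0.391
```

```bash
python3 -c "
from h import *
say();shot('w_ga');say()"
```

```text
4.87 [463.95  58.01  75.19] [ 3.1407e+00 -8.0000e-04  4.8900e-02] F [-1.5  -0.26  3.69] T [-0.067  0.064 -0.028] op 0.391
4.92 [463.98  58.    75.18] [ 3.1407e+00 -8.0000e-04  4.8800e-02] F [-1.26 -0.93  3.98] T [-0.016  0.155  0.017] op 0.393
```

View pics/w_ga.png

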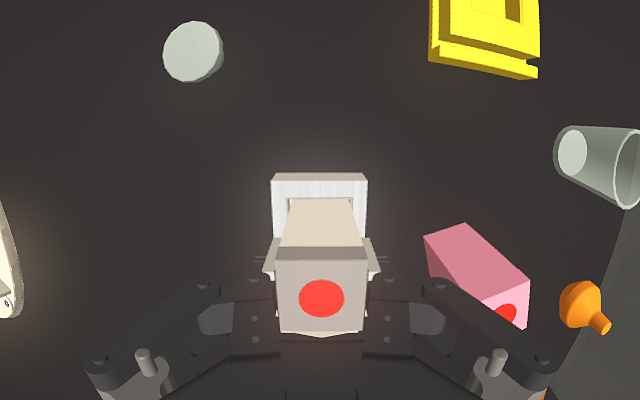

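Both pads are on the cart, its cap is centred at (321,298), and side force is low. I'll lift 20 mm and hold.

>>> send_rows --plan '[[[0, 0, -0.003], [0, 0, 0], -1], [[0, 0, -0.007], [0, 0, 0], -1], [[0, 0, -0.012], [0, 0, 0], -1], [[0, 0, -0.017], [0, 0, 0], -1], [[0, 0, -0.02], [0, 0, 0], -1]]'

```text
clock: 5.33
eef_pos: [464.2, 58.1, 96.0]
tcp_rot: [3.141, -0.002, 0.049]
contact_force: [0.6, -1.0, -0.2]
opening: 0.392
```

>>> send_rows --plan '[[[0, 0, 0], [0, 0, 0], -1], [[0, 0, 0], [0, 0, 0], -1], [[0, 0, 0], [0, 0, 0], -1], [[0, 0, 0], [0, 0, 0], -1], [[0, 0, 0], [0, 0, 0], -1]]'

```text
clock: 5.75
eef_pos: [464.1, 58.0, 95.8]
tcp_rot: [3.141, -0.001, 0.049]
contact_force: [0.4, -0.0, -1.0]
opening: 0.394
```

```bash
python3 -c "
from h import *
say()"
```

```text
5.75 [464.05  58.03  95.76] [ 3.1407e+00 -1.1000e-03  4.8800e-02] F [ 0.43 -0.04 -1.03] T [ 0.009 -0.004 -0.01 ] op 0.394
```

>>> send_rows --plan '[[[0, 0, 0], [0, 0, 0], -1], [[0, 0, 0], [0, 0, 0], -1], [[0, 0, 0], [0, 0, 0], -1], [[0, 0, 0], [0, 0, 0], -1], [[0, 0, 0], [0, 0, 0], -1]]'

```text
clock: 6.17
eef_pos: [464.1, 58.0, 95.7]
tcp_rot: [3.141, -0.001, 0.049]
contact_force: [0.2, 0.2, -1.1]
opening: 0.394
```

>>> send_rows --plan '[[[0, 0, 0], [0, 0, 0], -1], [[0, 0, 0], [0, 0, 0], -1], [[0, 0, 0], [0, 0, 0], -1], [[0, 0, 0], [0, 0, 0], -1], [[0, 0, 0], [0, 0, 0], -1]]'

```text
clock: 6.58
eef_pos: [464.1, 58.0, 95.7]
tcp_rot: [3.141, -0.001, 0.049]
contact_force: [-0.1, -0.0, -0.6]
opening: 0.395
```

```bash
python3 -c "
from h import *
for i in range(4): say();shot('w_la','side' if i==0 else 'wrist') if 0 else (shot('s_la','side') if i==0 else shot('w_la'))"
```

```text
6.58 [464.05  58.04  95.75] [ 3.1407e+00 -1.1000e-03  4.8900e-02] F [-0.11 -0.   -0.6 ] T [ 0.029 -0.001  0.009] op 0.395
6.63 [464.05  58.04  95.75] [ 3.1407e+00 -1.1000e-03  4.8900e-02] F [ 0.    0.37 -1.37] T [-0.02  -0.015 -0.014] op 0.391
6.68 [464.07  58.06  95.75] [ 3.1407e+00 -1.1000e-03  4.8900e-02] F [-0.27  0.02 -1.29] T [0.034 0.016 0.078] op 0.393
6.73 [464.07  58.04  95.76] [ 3.1407e+00 -1.1000e-03  4.8900e-02] F [ 0.52  0.16 -0.76] T [ 0.02  -0.008  0.001] op 0.395
```

View pics/s_la.png

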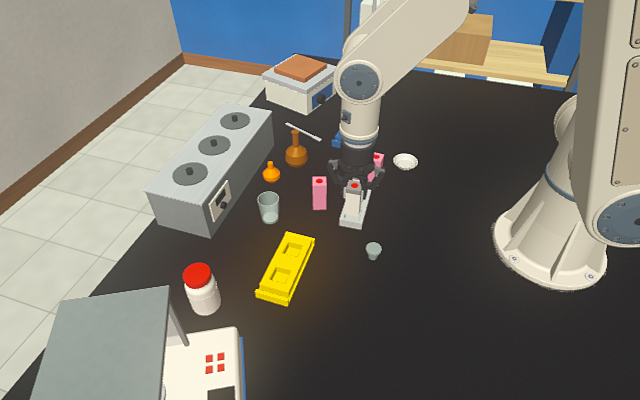

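View pics/w_la.png

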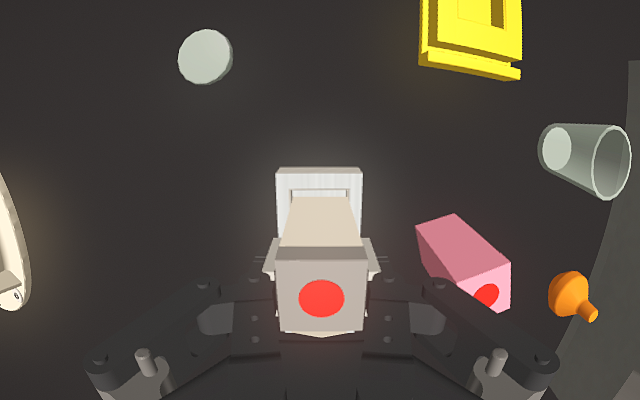

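The cart hangs clear: the well is visible beneath it and the cap hasn't moved in the hand. Fz averages about −1.0 N, roughly 0.12 kg, so it's light and goes to the yellow tray. Next I'll measure the cart's offset in the hand with the same camera, so the calibration bias cancels.

```bash
python3 - <<'E'
from h import *
for n,z in(('w_ga',95),('w_la',115.6),('w_pa',95)):
    p,s=pickle.load(open(f'pics/{n}.pkl','rb')); im=cv2.imread(f'pics/{n}.png'); 
    hsv=cv2.cvtColor(im,cv2.COLOR_BGR2HSV); m=cv2.inRange(hsv,(0,170,150),(8,255,255))|cv2.inRange(hsv,(172,170,150),(180,255,255))
    k,l,st,c=cv2.connectedComponentsWithStats(m)
    for i in range(1,k):
        if st[i,4]>200 and 250<c[i][0]<400:
            X=toplane(p,c[i],z,True); d=rot(s['tcp_rot']).T@(X-s['eef_pos']); print(n,c[i].round(1),X.round(2),'tool frame',d.round(2))
rect('w_la',464,58.7,115.6,hx=40,hy=40,s=6,out='r_la',yaw=0.049)
E
```

```text
w_ga [321.  298.2] [464.    58.87  95.  ] tool frame [  0.12  -0.85 -19.81]
w_la [321.  298.2] [464.1   58.93 115.6 ] tool frame [  0.1   -0.87 -19.85]
w_pa [321.1 231.5] [462.93  58.59  95.  ] tool frame [ 0.24  1.42 54.21]
w_pa [320.9 326.9] [466.63 -16.58  95.  ] tool frame [ 0.09 76.68 54.28]
```

View pics/r_la.png

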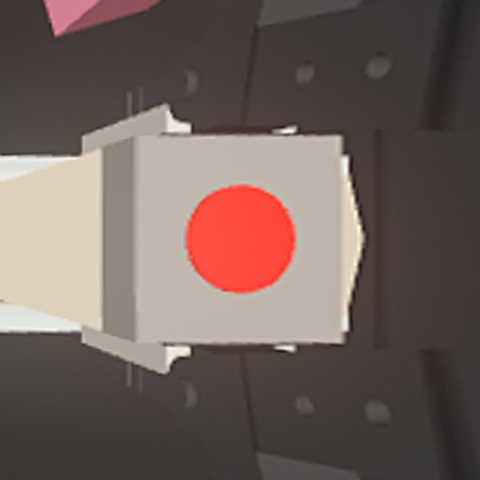

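```bash
python3 -c "
from h import *
go([564,155,135],0.0,vmax=150)"
```

```text
clock 6.78 pos [464.1  58.   95.7] rpy [ 3.1407e+00 -1.1000e-03  4.8800e-02] F [-0.6  0.3 -0.9] op 0.394
full shift [ 0.1046 -0.0919 -0.0392] turn [ 0.0009 -0.0011  0.0488] dist 144.7
call shift [ 0.1046 -0.0919 -0.0392] turn [ 0.0009 -0.0011  0.0488]
```

>>> send_rows --plan '[[[0.005, -0.005, -0.02], [0, 0, 0], -1], [[0.022, -0.02, -0.036], [0, 0, 0.01], -1], [[0.045, -0.04, -0.039], [0, 0, 0.02], -1], [[0.068, -0.06, -0.039], [0, 0, 0.035], -1], [[0.088, -0.078, -0.039], [0, 0, 0.049], -1]]'

```text
clock: 7.2
eef_pos: [549.7, 141.5, 135.6]
tcp_rot: [3.141, -0.003, -0.001]
contact_force: [-0.3, -0.0, -1.3]
opening: 0.393
```

```bash
python3 -c "
from h import *
go([564,155,135],0.0,vmax=150)"
```

```text
clock 7.2 pos [549.7 141.5 135.6] rpy [ 3.1412e+00 -3.0000e-03 -1.0000e-03] F [-0.3 -0.  -1.3] op 0.393
full shift [ 0.0142 -0.0135  0.0006] turn [ 0.0004 -0.003  -0.001 ] dist 19.6
call shift [ 0.0142 -0.0135  0.0006] turn [ 0.0004 -0.003  -0.001 ]
```

>>> send_rows --plan '[[[0.01, -0.009, 0], [0, 0, 0], -1], [[0.014, -0.0135, 0], [0, -0.002, 0], -1], [[0.014, -0.0135, 0], [0, -0.002, 0], -1], [[0.014, -0.0135, 0], [0, -0.002, 0], -1], [[0.014, -0.0135, 0], [0, -0.002, 0], -1]]'

```text
clock: 7.62
eef_pos: [562.5, 154.1, 135.2]
tcp_rot: [3.141, 0.001, -0.001]
contact_force: [-1.1, -0.2, -2.7]
opening: 0.394
```

```bash
python3 -c "
from h import *
say(); shot('w_y3'); say()
rect('w_y3',564,225,28,hx=50,hy=100,s=4,out='r_y3')
"
```

```text
7.62 [562.51 154.14 135.21] [ 3.1407e+00  6.0000e-04 -1.4000e-03] F [-1.08 -0.16 -2.72] T [-0.035  0.02   0.019] op 0.394
7.67 [562.65 154.11 135.35] [ 3.1408e+00  3.0000e-04 -1.6000e-03] F [ 0.36 -0.03 -0.73] T [-0.054  0.025  0.028] op 0.395
```

View pics/r_y3.png

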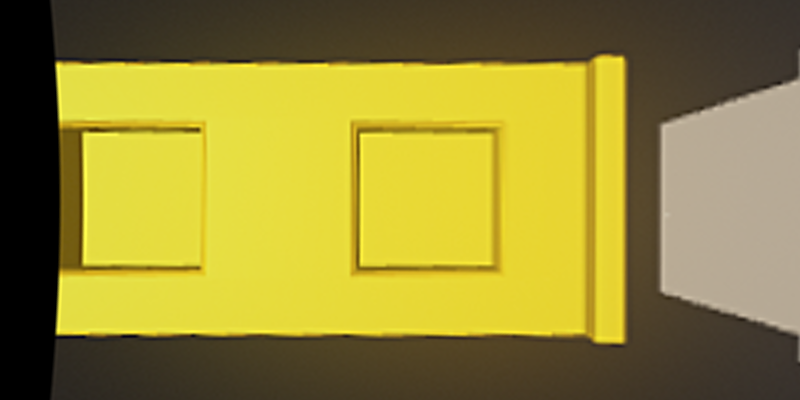

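View pics/w_y3.png

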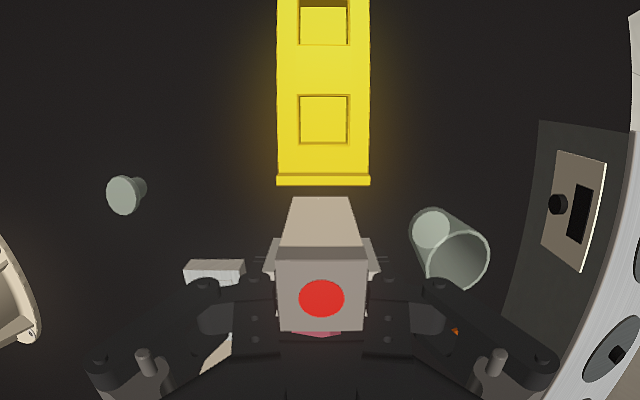

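Well w1 is at rectified (426,198), which gives (564.4, 218.4). It's nearly under the camera and agrees with the first view. Moving above it.

```bash
python3 -c "
from h import *
go([564.3,217.5,110],0.0,vmax=150)"
```

```text
clock 7.67 pos [562.6 154.1 135.4] rpy [ 3.1408e+00  3.0000e-04 -1.6000e-03] F [ 0.4 -0.  -0.7] op 0.395
full shift [ 0.0016 -0.0634  0.0253] turn [ 0.0008  0.0003 -0.0016] dist 68.3
call shift [ 0.0016 -0.0634  0.0253] turn [ 0.0008  0.0003 -0.0016]
```

>>> send_rows --plan '[[[0.0003, -0.012, 0], [0, 0, -0.0015], -1], [[0.0008, -0.03, 0.005], [0, 0, -0.0015], -1], [[0.0012, -0.048, 0.013], [0, 0, -0.0015], -1], [[0.0016, -0.06, 0.021], [0, 0, -0.0015], -1], [[0.0016, -0.0634, 0.0253], [0.0008, 0, -0.0015], -1]]'

```text
clock: 8.08
eef_pos: [563.8, 219.2, 109.2]
tcp_rot: [-3.141, 0.001, 0.001]
contact_force: [0.8, -0.3, -1.3]
opening: 0.393
```

>>> send_rows --plan '[[[0, 0, 0], [0, 0, 0], -1], [[0, 0, 0], [0, 0, 0], -1], [[0, 0, 0], [0, 0, 0], -1], [[0, 0, 0], [0, 0, 0], -1], [[0, 0, 0], [0, 0, 0], -1]]'

```text
clock: 8.5
eef_pos: [564.1, 218.6, 109.6]
tcp_rot: [-3.141, 0.0, 0.0]
contact_force: [-0.0, 0.0, -1.9]
opening: 0.396
```

```bash
python3 -c "
from h import *
go([564.3,217.5,95.5],0.0,vmax=150)"
```

```text
clock 8.5 pos [564.1 218.6 109.6] rpy [-3.1413e+00  3.0000e-04  3.0000e-04] F [-0.   0.  -1.9] op 0.396
full shift [0.0002 0.0011 0.0141] turn [-0.0003  0.0003  0.0003] dist 14.1
call shift [0.0002 0.0011 0.0141] turn [-0.0003  0.0003  0.0003]
```

>>> send_rows --plan '[[[0.0002, 0.0005, 0.003], [0, 0, 0], -1], [[0.0002, 0.001, 0.007], [0, 0, 0], -1], [[0.0002, 0.0011, 0.011], [0, 0, 0], -1], [[0.0002, 0.0011, 0.0135], [0, 0, 0], -1], [[0.0002, 0.0011, 0.014], [0, 0, 0], -1]]'

```text
clock: 8.92
eef_pos: [563.8, 217.3, 94.7]
tcp_rot: [3.141, 0.001, 0.0]
contact_force: [-0.3, -0.6, -1.6]
opening: 0.392
```

```bash
python3 -c "
from h import *
go([564.3,217.5,92],0.0,vmax=150)"
```

```text
clock 8.92 pos [563.8 217.3  94.7] rpy [3.1415e+00 1.4000e-03 3.0000e-04] F [-0.3 -0.6 -1.6] op 0.392
full shift [ 0.0005 -0.0002  0.0027] turn [0.0001 0.0014 0.0003] dist 2.8
call shift [ 0.0005 -0.0002  0.0027] turn [0.0001 0.0014 0.0003]
```

>>> send_rows --plan '[[[0.0004, 0, 0.0008], [0, 0, 0], -1], [[0.0004, 0, 0.0016], [0, 0.001, 0], -1], [[0.0004, 0, 0.0024], [0, 0.001, 0], -1], [[0.0004, 0, 0.0032], [0, 0.001, 0], -1], [[0.0004, 0, 0.004], [0, 0.001, 0], -1]]'

```text
clock: 9.33
eef_pos: [564.3, 217.4, 90.7]
tcp_rot: [3.142, 0.0, 0.0]
contact_force: [-0.6, 0.2, -2.0]
opening: 0.397
```

```bash
python3 -c "
from h import *
say();go([564.3,217.5,88],0.0,vmax=150)"
```

```text
9.33 [564.26 217.37  90.75] [3.1415e+00 2.0000e-04 3.0000e-04] F [-0.58  0.17 -2.03] T [-0.049 -0.059 -0.038] op 0.397
clock 9.33 pos [564.3 217.4  90.7] rpy [3.1415e+00 2.0000e-04 3.0000e-04] F [-0.6  0.2 -2. ] op 0.397
full shift [ 0.     -0.0001  0.0027] turn [0.0001 0.0002 0.0003] dist 2.8
call shift [ 0.     -0.0001  0.0027] turn [0.0001 0.0002 0.0003]
```

No contact with the bottom already 2.5 mm below the plate top, so it's in the well. Continuing down.

>>> send_rows --plan '[[[0, 0, 0.001], [0, 0, 0], -1], [[0, 0, 0.002], [0, 0, 0], -1], [[0, 0, 0.003], [0, 0, 0], -1], [[0, 0, 0.0045], [0, 0, 0], -1], [[0, 0, 0.006], [0, 0, 0], -1]]'

```text
clock: 9.75
eef_pos: [564.3, 217.4, 84.6]
tcp_rot: [3.142, 0.0, 0.0]
contact_force: [0.3, -0.2, -1.9]
opening: 0.396
```

```bash
python3 -c "
from h import *
say()"
```

```text
9.75 [564.27 217.37  84.61] [3.1416e+00 2.0000e-04 2.0000e-04] F [ 0.29 -0.19 -1.86] T [-0.019  0.042  0.023] op 0.396
```

>>> send_rows --plan '[[[0, 0, 0.0015], [0, 0, 0], -1], [[0, 0, 0.0035], [0, 0, 0], -1], [[0, 0, 0.0055], [0, 0, 0], -1], [[0, 0, 0.0075], [0, 0, 0], -1], [[0, 0, 0.009], [0, 0, 0], -1]]'

```text
clock: 10.17
eef_pos: [564.2, 217.4, 75.3]
tcp_rot: [3.141, 0.0, 0.0]
contact_force: [0.1, -0.0, -0.7]
opening: 0.395
```

```bash
python3 -c "
from h import *
say()"
```

```text
10.17 [564.18 217.36  75.33] [3.1415e+00 4.0000e-04 3.0000e-04] F [ 0.05 -0.03 -0.65] T [-0.002 -0.026 -0.012] op 0.395
```

>>> send_rows --plan '[[[0, 0, 0.0005], [0, 0, 0], -1], [[0, 0, 0.001], [0, 0, 0], -1], [[0, 0, 0.0015], [0, 0, 0], -1], [[0, 0, 0.002], [0, 0, 0], -1], [[0, 0, 0.0023], [0, 0, 0], -1]]'

```text
clock: 10.58
eef_pos: [564.2, 217.4, 73.2]
tcp_rot: [3.142, 0.0, 0.0]
contact_force: [-1.4, -0.1, 5.0]
opening: 0.394
```

```bash
python3 -c "
from h import *
say();shot('w_s1'); shot('s_s1','side'); say()"
```

```text
10.58 [564.25 217.37  73.24] [3.1416e+00 3.0000e-04 2.0000e-04] F [-1.38 -0.1   5.02] T [-0.026  0.267 -0.016] op 0.394
10.68 [564.25 217.37  73.25] [3.1416e+00 3.0000e-04 3.0000e-04] F [-0.55 -0.42  1.73] T [-0.12   0.16   0.004] op 0.393
```

View pics/w_s1.png

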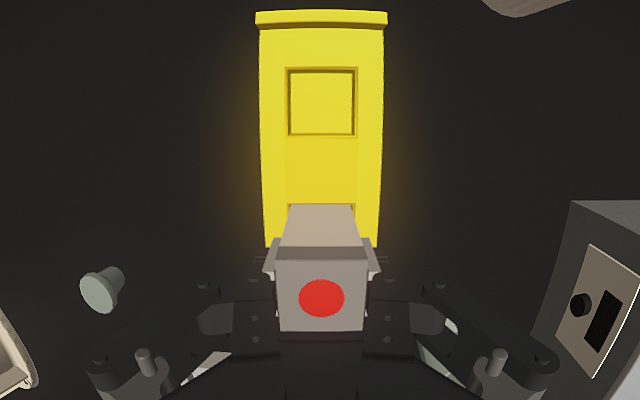

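Floor contact came at TCP z=73.2, exactly the height for the bottom at 8 mm, with 5 N settling to about 2 N. Releasing.

>>> send_rows --plan '[[[0, 0, 0], [0, 0, 0], -0.1], [[0, 0, 0], [0, 0, 0], 0], [[0, 0, 0], [0, 0, 0], 0.2], [[0, 0, 0], [0, 0, 0], 0.4], [[0, 0, 0], [0, 0, 0], 0.5]]' --squeeze 20

```text
clock: 11.1
eef_pos: [564.3, 217.4, 73.3]
tcp_rot: [3.142, 0.0, 0.0]
contact_force: [-0.6, 0.5, -0.0]
opening: 0.749
```

```bash
python3 -c "
from h import *
say();shot('w_s2');go([564.2,217.4,180],0)"
```

```text
11.1 [564.29 217.4   73.25] [3.1416e+00 2.0000e-04 3.0000e-04] F [-0.59  0.52 -0.03] T [0.021 0.048 0.053] op 0.749
clock 11.15 pos [564.3 217.4  73.2] rpy [3.1415e+00 2.0000e-04 3.0000e-04] F [-0.9 -0.7  0.3] op 0.75
full shift [-1.000e-04  0.000e+00 -1.068e-01] turn [0.     0.0002 0.0003] dist 106.8
call shift [-1.000e-04  0.000e+00 -1.068e-01] turn [0.     0.0002 0.0003]
```

View pics/w_s2.png

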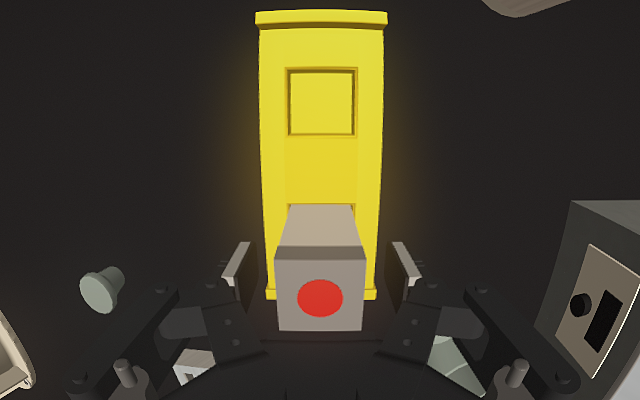

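Released cleanly, and the cart stands upright with its cap unmoved at (320,298). Going up, then to the second cart.

>>> send_rows --plan '[[[0, 0, -0.01], [0, 0, 0], 0.5], [[0, 0, -0.03], [0, 0, 0], 0.5], [[0, 0, -0.06], [0, 0, 0], 0.6], [[0, 0, -0.085], [0, 0, 0], 0.8], [[0, 0, -0.105], [0, 0, 0], 1]]'

```text
clock: 11.57
eef_pos: [564.8, 217.6, 181.0]
tcp_rot: [-3.141, -0.002, 0.0]
contact_force: [0.7, 0.9, -0.2]
opening: 0.994
```

```bash
python3 -c "
from h import *
say();shot('s_s3','side');shot('w_s3');go([466.6,-16.6,150],0.049)
im=cv2.imread('pics/s_s3.png'); cv2.imwrite('pics/c_s3.png',cv2.resize(im[200:320,220:400],None,fx=4,fy=4,interpolation=cv2.INTER_CUBIC))"
```

```text
11.57 [564.82 217.58 181.04] [-3.1409e+00 -1.6000e-03  2.0000e-04] F [ 0.7   0.86 -0.2 ] T [ 0.014 -0.037 -0.016] op 0.994
clock 11.67 pos [566.4 218.2 182.8] rpy [-3.1392e+00 -6.2000e-03  3.0000e-04] F [-0.2  0.7  0.3] op 1.002
full shift [-0.1001  0.2348  0.0316] turn [-0.0022 -0.0062 -0.0487] dist 257.2
call shift [-0.0778  0.1826  0.0246] turn [-0.0022 -0.0062 -0.0487]
```

View pics/c_s3.png

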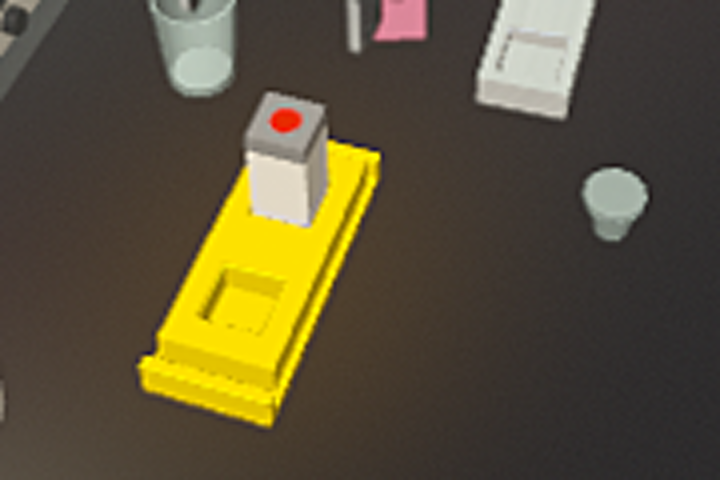

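>>> send_rows --plan '[[[-0.01, 0.022, 0.002], [0, 0, -0.01], 1], [[-0.026, 0.06, 0.006], [0, 0, -0.02], 1], [[-0.042, 0.098, 0.01], [0, 0, -0.03], 1], [[-0.058, 0.136, 0.014], [0, -0.006, -0.04], 1], [[-0.074, 0.174, 0.018], [-0.002, -0.006, -0.0487], 1]]'

```text
clock: 12.08
eef_pos: [491.3, 42.9, 163.6]
tcp_rot: [-3.141, 0.0, 0.05]
contact_force: [0.8, -0.6, -1.1]
opening: 0.999
```

```bash
python3 -c "
from h import *
go([466.6,-16.6,150],0.049)"
```

```text
clock 12.08 pos [491.3  42.9 163.6] rpy [-3.1414e+00  4.0000e-04  5.0300e-02] F [ 0.8 -0.6 -1.1] op 0.999
full shift [-0.0276  0.0582  0.0136] turn [-0.0002  0.0004  0.0013] dist 65.8
call shift [-0.0276  0.0582  0.0136] turn [-0.0002  0.0004  0.0013]
```

>>> send_rows --plan '[[[-0.012, 0.028, 0.004], [0, 0, 0], 1], [[-0.022, 0.047, 0.009], [0, 0, 0.001], 1], [[-0.027, 0.056, 0.0125], [0, 0, 0.001], 1], [[-0.0276, 0.0582, 0.0136], [0, 0, 0.001], 1], [[-0.0276, 0.0582, 0.0136], [0, 0, 0.001], 1]]'

```text
clock: 12.5
eef_pos: [466.7, -16.7, 149.8]
tcp_rot: [-3.141, 0.001, 0.048]
contact_force: [-0.4, 0.1, -0.3]
opening: 0.999
```

```bash
python3 -c "
from h import *
say(); viewer.grab_frame('top')
p,s,im=shot('w_pb'); say()
rect('w_pb',466.6,-16,95,hx=60,hy=60,s=4,out='r_pb',yaw=0.049)
go([466.6,-16.3,75],0.049)
"
```

```text
12.5 [466.69 -16.68 149.83] [-3.1411e+00  6.0000e-04  4.8100e-02] F [-0.42  0.1  -0.28] T [ 0.035  0.003 -0.014] op 0.999
12.6 [467.45 -15.8  150.19] [-3.1411e+00 -3.0000e-04  4.9700e-02] F [0.44 0.49 1.27] T [0.03  0.    0.033] op 0.997
clock 12.6 pos [467.5 -15.8 150.2] rpy [-3.1411e+00 -3.0000e-04  4.9700e-02] F [0.4 0.5 1.3] op 0.997
full shift [-0.0009  0.0005  0.0752] turn [-0.0005 -0.0003  0.0007] dist 75.2
call shift [-0.0009  0.0005  0.0752] turn [-0.0005 -0.0003  0.0007]
```

View pics/r_pb.png

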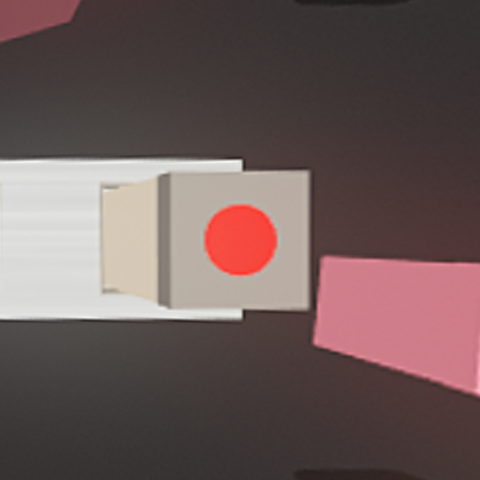

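View pics/w_pb.png

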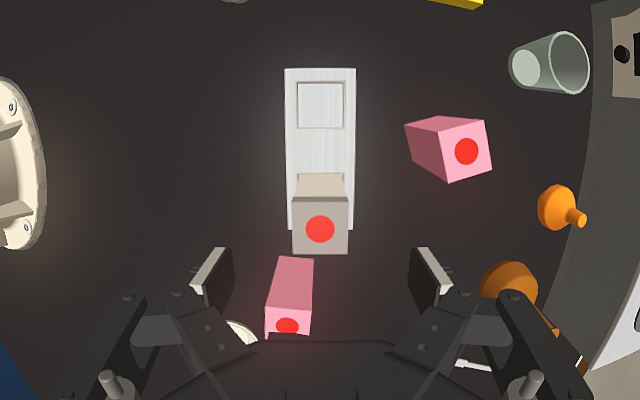

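The cap is at rectified (240,240), so the cart is at (466.6,−16.0). The pink look-alike at (289,300) is outside the rack and well clear of the pads. Descending.

>>> send_rows --plan '[[[-0.0005, 0, 0.015], [0, 0, 0], 1], [[-0.0009, 0.0003, 0.035], [0, 0, 0], 1], [[-0.0009, 0.0003, 0.055], [0, 0, 0], 0.8], [[-0.0009, 0.0003, 0.07], [0, 0, 0], 0.6], [[-0.0009, 0.0003, 0.075], [0, 0, 0], 0.5]]'

```text
clock: 13.02
eef_pos: [466.2, -15.0, 73.5]
tcp_rot: [-3.141, 0.002, 0.051]
contact_force: [-0.2, 0.6, 0.1]
opening: 0.755
```

```bash
python3 -c "
from h import *
go([466.6,-16.,75],0.049)"
```

```text
clock 13.02 pos [466.2 -15.   73.5] rpy [-3.1408e+00  1.9000e-03  5.1200e-02] F [-0.2  0.6  0.1] op 0.755
full shift [ 0.0003  0.0011 -0.0015] turn [-0.0008  0.0019  0.0022] dist 1.9
call shift [ 0.0003  0.0011 -0.0015] turn [-0.0008  0.0019  0.0022]
```

>>> send_rows --plan '[[[0.0003, 0.001, -0.0015], [0, 0.001, 0.002], 0.3], [[0.0003, 0.001, -0.0015], [0, 0.001, 0.002], 0.1], [[0.0003, 0.001, -0.0015], [0, 0.001, 0.002], -0.1], [[0.0003, 0.001, -0.0015], [0, 0.001, 0.002], -0.3], [[0.0003, 0.001, -0.0015], [0, 0.001, 0.002], -1]]' --squeeze 25

```text
clock: 13.43
eef_pos: [467.2, -15.9, 75.8]
tcp_rot: [-3.141, -0.001, 0.049]
contact_force: [-0.3, 1.4, 2.7]
opening: 0.397
```

>>> send_rows --plan '[[[0, 0, 0], [0, 0, 0], -1], [[0, 0, 0], [0, 0, 0], -1], [[0, 0, 0], [0, 0, 0], -1], [[0, 0, 0], [0, 0, 0], -1], [[0, 0, 0], [0, 0, 0], -1]]' --squeeze 45

```text
clock: 13.85
eef_pos: [467.2, -15.9, 75.8]
tcp_rot: [-3.141, -0.001, 0.049]
contact_force: [0.2, -0.1, 2.0]
opening: 0.392
```

```bash
python3 -c "
from h import *
say()"
```

```text
13.85 [467.2  -15.9   75.84] [-3.1409e+00 -7.0000e-04  4.9200e-02] F [ 0.24 -0.12  2.04] T [-0.036  0.063  0.03 ] op 0.392
```

Gripped, with the bottom offset now TCP z − 65.8. I'll lift 20 mm and hold for over a second.

>>> send_rows --plan '[[[0, 0, -0.003], [0, 0, 0], -1], [[0, 0, -0.007], [0, 0, 0], -1], [[0, 0, -0.012], [0, 0, 0], -1], [[0, 0, -0.017], [0, 0, 0], -1], [[0, 0, -0.02], [0, 0, 0], -1]]'

```text
clock: 14.27
eef_pos: [467.5, -15.9, 96.7]
tcp_rot: [-3.141, -0.002, 0.049]
contact_force: [0.8, 1.0, -0.9]
opening: 0.393
```

>>> send_rows --plan '[[[0, 0, 0], [0, 0, 0], -1], [[0, 0, 0], [0, 0, 0], -1], [[0, 0, 0], [0, 0, 0], -1], [[0, 0, 0], [0, 0, 0], -1], [[0, 0, 0], [0, 0, 0], -1]]'

```text
clock: 14.68
eef_pos: [467.4, -15.9, 96.5]
tcp_rot: [-3.141, -0.001, 0.049]
contact_force: [-0.7, -0.9, -1.8]
opening: 0.389
```

>>> send_rows --plan '[[[0, 0, 0], [0, 0, 0], -1], [[0, 0, 0], [0, 0, 0], -1], [[0, 0, 0], [0, 0, 0], -1], [[0, 0, 0], [0, 0, 0], -1], [[0, 0, 0], [0, 0, 0], -1]]'

```text
clock: 15.1
eef_pos: [467.3, -15.9, 96.5]
tcp_rot: [-3.141, -0.001, 0.049]
contact_force: [-0.3, -0.5, -1.3]
opening: 0.389
```

>>> send_rows --plan '[[[0, 0, 0], [0, 0, 0], -1], [[0, 0, 0], [0, 0, 0], -1], [[0, 0, 0], [0, 0, 0], -1], [[0, 0, 0], [0, 0, 0], -1], [[0, 0, 0], [0, 0, 0], -1]]'

```text
clock: 15.52
eef_pos: [467.4, -15.9, 96.5]
tcp_rot: [-3.141, -0.001, 0.049]
contact_force: [0.0, 1.2, -1.3]
opening: 0.395
```

```bash
python3 -c "
from h import *
for i in range(4): say();shot('w_lb')
p,s=pickle.load(open('pics/w_lb.pkl','rb')); im=cv2.imread('pics/w_lb.png')
hsv=cv2.cvtColor(im,cv2.COLOR_BGR2HSV); m=cv2.inRange(hsv,(0,170,150),(8,255,255))|cv2.inRange(hsv,(172,170,150),(180,255,255))
k,l,st,c=cv2.connectedComponentsWithStats(m)
for i in range(1,k):
  if st[i,4]>100:
    X=toplane(p,c[i],s['eef_pos'][2]+19.2,True); print(c[i].round(1),st[i,4],(rot(s['tcp_rot']).T@(X-s['eef_pos'])).round(2))
"
```

```text
15.52 [467.35 -15.92  96.49] [-3.1409e+00 -1.1000e-03  4.9200e-02] F [ 0.05  1.2  -1.31] T [-0.027 -0.067 -0.042] op 0.395
15.57 [467.37 -15.92  96.52] [-3.1409e+00 -1.2000e-03  4.9200e-02] F [ 0.61  0.35 -2.25] T [ 0.017 -0.039 -0.016] op 0.391
15.62 [467.34 -15.93  96.47] [-3.1409e+00 -1.1000e-03  4.9200e-02] F [ 0.22 -0.55 -0.7 ] T [0.031 0.013 0.011] op 0.39
15.67 [467.36 -15.92  96.49] [-3.1409e+00 -1.1000e-03  4.9200e-02] F [ 0.23 -0.04 -1.48] T [0.005 0.024 0.037] op 0.39
[510.4 167.4] 755 [ 72.42 -53.55 -19.08]
[321.  299.6] 1275 [  0.09   0.27 -19.2 ]
```

View pics/w_lb.png

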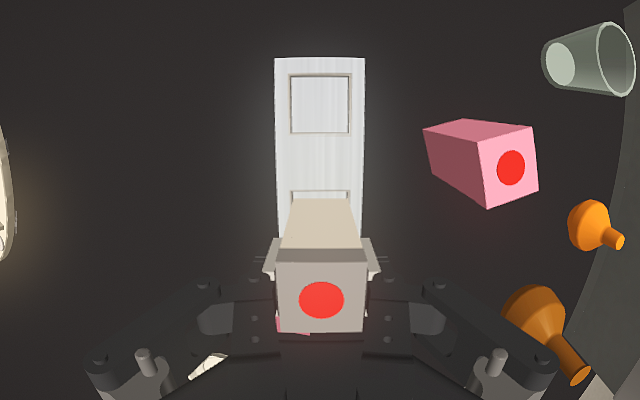

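```bash
python3 -c "
from h import *
f=[]
for i in range(14): f.append(status.sense()['contact_force'][2]); viewer.grab_frame('wrist')
print(np.round(f,2),np.mean(f)); go([564,225,140],0)"
```

```text
[-0.46 -0.42 -1.16 -1.48 -1.61 -0.94 -0.57 -1.65 -0.98 -0.99 -1.03 -1.28
 -1.56 -1.23] -1.0977067249673191
clock 16.42 pos [467.4 -15.9  96.5] rpy [-3.1409e+00 -1.1000e-03  4.9200e-02] F [ 0.3  0.2 -0.7] op 0.395
full shift [ 0.1084 -0.2359 -0.0432] turn [-0.0007 -0.0011  0.0492] dist 263.2
call shift [ 0.0824 -0.1793 -0.0329] turn [-0.0007 -0.0011  0.0492]
```

Mean Fz is −1.1 N, about 0.11 kg, so this one is light too and goes to the second yellow well at about (564.4, 293.4). The first cart there stands 93 mm high, so I'll carry this one with its bottom above 105 mm.

>>> send_rows --plan '[[[0, 0, -0.02], [0, 0, 0], -1], [[0.002, -0.004, -0.045], [0, 0, 0.005], -1], [[0.014, -0.03, -0.07], [0, 0, 0.02], -1], [[0.03, -0.065, -0.082], [0, 0, 0.035], -1], [[0.046, -0.1, -0.084], [0, 0, 0.049], -1]]'

```text
clock: 16.83
eef_pos: [510.1, 87.1, 183.6]
tcp_rot: [-3.14, -0.006, -0.003]
contact_force: [1.2, -0.4, -0.8]
opening: 0.393
```

```bash
python3 -c "
from h import *
go([564,225,178],0)"
```

```text
clock 16.83 pos [510.1  87.1 183.6] rpy [-3.1402e+00 -5.8000e-03 -2.7000e-03] F [ 1.2 -0.4 -0.8] op 0.393
full shift [ 0.0535 -0.138   0.0062] turn [-0.0014 -0.0058 -0.0026] dist 148.1
call shift [ 0.0535 -0.138   0.0062] turn [-0.0014 -0.0058 -0.0026]
```

>>> send_rows --plan '[[[0.013, -0.034, 0.003], [0, 0, 0], -1], [[0.027, -0.07, 0.005], [0, -0.005, -0.002], -1], [[0.042, -0.108, 0.005], [-0.001, -0.005, -0.0025], -1], [[0.051, -0.131, 0.005], [-0.001, -0.005, -0.0025], -1], [[0.0535, -0.138, 0.005], [-0.001, -0.005, -0.0025], -1]]'

```text
clock: 17.25
eef_pos: [565.4, 228.8, 179.1]
tcp_rot: [-3.14, -0.002, 0.002]
contact_force: [0.5, -0.2, -1.5]
opening: 0.398
```

>>> send_rows --plan '[[[0, 0, 0], [0, 0, 0], -1], [[0, 0, 0], [0, 0, 0], -1], [[0, 0, 0], [0, 0, 0], -1], [[0, 0, 0], [0, 0, 0], -1], [[0, 0, 0], [0, 0, 0], -1]]'

```text
clock: 17.67
eef_pos: [565.1, 227.6, 179.2]
tcp_rot: [-3.14, -0.002, 0.001]
contact_force: [0.5, -0.6, -1.6]
opening: 0.391
```

```bash
python3 -c "
from h import *
say(); shot('w_y4'); say()
rect('w_y4',564,290,28,hx=50,hy=90,s=4,out='r_y4')
go([564.2,293.7,178],0)
"
```

```text
17.67 [565.1  227.59 179.23] [-3.14e+00 -2.00e-03  9.00e-04] F [ 0.51 -0.58 -1.56] T [ 0.028 -0.032 -0.029] op 0.391
17.72 [565.22 227.75 179.29] [-3.1399e+00 -2.3000e-03  1.0000e-03] F [-0.39 -0.7  -1.19] T [0.022 0.012 0.007] op 0.391
clock 17.72 pos [565.2 227.8 179.3] rpy [-3.1399e+00 -2.3000e-03  1.0000e-03] F [-0.4 -0.7 -1.2] op 0.391
full shift [-0.001  -0.0659  0.0014] turn [-0.0017 -0.0023  0.001 ] dist 66.0
call shift [-0.001  -0.0659  0.0014] turn [-0.0017 -0.0023  0.001 ]
```

View pics/r_y4.png

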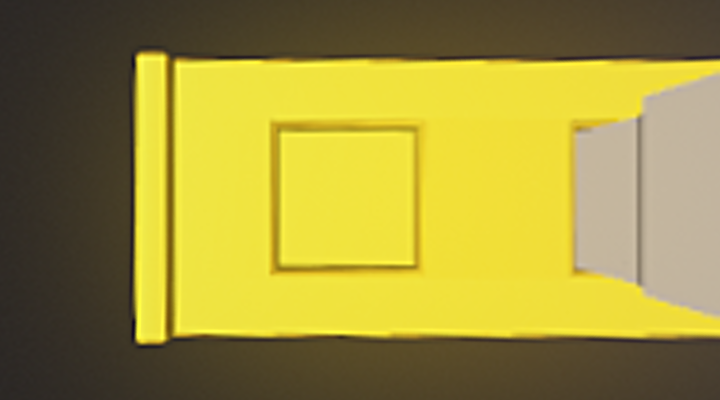

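View pics/w_y4.png

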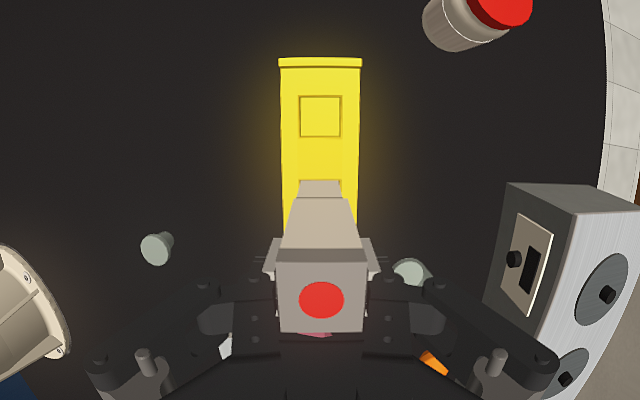

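The free well is at rectified (347,197), which is (564.7, 293.3) and agrees with the earlier estimate.

>>> send_rows --plan '[[[0, -0.012, 0], [0, 0, 0], -1], [[-0.0005, -0.03, 0], [0, -0.001, 0], -1], [[-0.0007, -0.048, 0.003], [-0.001, -0.002, 0.001], -1], [[-0.0007, -0.06, 0.01], [-0.0015, -0.002, 0.001], -1], [[-0.0007, -0.0659, 0.02], [-0.0015, -0.002, 0.001], -1]]'

```text
clock: 18.13
eef_pos: [564.9, 295.7, 159.7]
tcp_rot: [-3.14, -0.002, 0.001]
contact_force: [-0.0, -0.1, -0.7]
opening: 0.39
```

```bash
python3 -c "
from h import *
go([564.4,293.6,115],0)
"
```

```text
clock 18.13 pos [564.9 295.7 159.7] rpy [-3.1401e+00 -2.0000e-03  9.0000e-04] F [-0.  -0.1 -0.7] op 0.39
full shift [-0.0006  0.0022  0.0447] turn [-0.0015 -0.002   0.0009] dist 44.7
call shift [-0.0006  0.0022  0.0447] turn [-0.0015 -0.002   0.0009]
```

>>> send_rows --plan '[[[-0.0004, 0.001, 0.01], [0, 0, 0], -1], [[-0.0006, 0.002, 0.022], [-0.001, -0.001, 0.001], -1], [[-0.0006, 0.002, 0.034], [-0.0015, -0.002, 0.001], -1], [[-0.0006, 0.002, 0.042], [-0.0015, -0.002, 0.001], -1], [[-0.0006, 0.002, 0.0447], [-0.0015, -0.002, 0.001], -1]]'

```text
clock: 18.55
eef_pos: [563.5, 292.6, 112.6]
tcp_rot: [3.14, 0.003, -0.001]
contact_force: [-0.4, -1.2, -0.7]
opening: 0.395
```

```bash
python3 -c "
from h import *
go([564.4,293.6,96.5],0)
"
```

```text
clock 18.55 pos [563.5 292.6 112.6] rpy [ 3.14e+00  2.80e-03 -8.00e-04] F [-0.4 -1.2 -0.7] op 0.395
full shift [ 0.001  -0.001   0.0161] turn [ 0.0016  0.0028 -0.0008] dist 16.2
call shift [ 0.001  -0.001   0.0161] turn [ 0.0016  0.0028 -0.0008]
```

>>> send_rows --plan '[[[0.0008, -0.0008, 0.004], [0.001, 0.002, 0], -1], [[0.0008, -0.0008, 0.009], [0.0015, 0.0025, -0.0008], -1], [[0.0008, -0.0008, 0.014], [0.0015, 0.0025, -0.0008], -1], [[0.0008, -0.0008, 0.016], [0.0015, 0.0025, -0.0008], -1], [[0.0008, -0.0008, 0.016], [0.0015, 0.0025, -0.0008], -1]]'

```text
clock: 18.97
eef_pos: [564.1, 293.2, 96.2]
tcp_rot: [3.141, 0.001, -0.0]
contact_force: [-0.2, 0.7, -1.3]
opening: 0.394
```

```bash
python3 -c "
from h import *
go([564.4,293.6,92.5],0)
"
```

```text
clock 18.97 pos [564.1 293.2  96.2] rpy [ 3.1413e+00  8.0000e-04 -1.0000e-04] F [-0.2  0.7 -1.3] op 0.394
full shift [ 0.0003 -0.0004  0.0037] turn [ 0.0003  0.0008 -0.0001] dist 3.8
call shift [ 0.0003 -0.0004  0.0037] turn [ 0.0003  0.0008 -0.0001]
```

Plate-top contact would come at TCP z≈93.8, so I'll feel down gently.

>>> send_rows --plan '[[[0.0003, -0.0004, 0.001], [0, 0, 0], -1], [[0.0003, -0.0004, 0.002], [0, 0.0008, 0], -1], [[0.0003, -0.0004, 0.003], [0, 0.0008, 0], -1], [[0.0003, -0.0004, 0.004], [0, 0.0008, 0], -1], [[0.0003, -0.0004, 0.005], [0, 0.0008, 0], -1]]'

```text
clock: 19.38
eef_pos: [564.4, 293.7, 91.3]
tcp_rot: [3.141, -0.0, -0.0]
contact_force: [0.7, -0.1, -1.2]
opening: 0.39
```

```bash
python3 -c "
from h import *
say()
"
```

```text
19.38 [564.42 293.69  91.28] [ 3.1414e+00 -2.0000e-04 -1.0000e-04] F [ 0.68 -0.13 -1.24] T [-0.008 -0.013 -0.017] op 0.39
```

>>> send_rows --plan '[[[0, 0, 0.001], [0, 0, 0], -1], [[0, 0, 0.002], [0, 0, 0], -1], [[0, 0, 0.003], [0, 0, 0], -1], [[0, 0, 0.0045], [0, 0, 0], -1], [[0, 0, 0.006], [0, 0, 0], -1]]'

```text
clock: 19.8
eef_pos: [564.4, 293.7, 85.1]
tcp_rot: [3.141, -0.0, -0.0]
contact_force: [-0.3, 0.1, -0.6]
opening: 0.396
```

```bash
python3 -c "
from h import *
say()
"
```

```text
19.8 [564.41 293.68  85.15] [ 3.1413e+00 -3.0000e-04 -0.0000e+00] F [-0.29  0.14 -0.55] T [-0.011 -0.004  0.024] op 0.396
```

>>> send_rows --plan '[[[0, 0, 0.0015], [0, 0, 0], -1], [[0, 0, 0.0035], [0, 0, 0], -1], [[0, 0, 0.0055], [0, 0, 0], -1], [[0, 0, 0.0075], [0, 0, 0], -1], [[0, 0, 0.009], [0, 0, 0], -1]]'

```text
clock: 20.22
eef_pos: [564.3, 293.6, 75.8]
tcp_rot: [3.141, -0.0, -0.0]
contact_force: [-0.1, 0.2, -1.0]
opening: 0.394
```

```bash
python3 -c "
from h import *
say()
"
```

```text
20.22 [564.33 293.65  75.83] [ 3.1413e+00 -1.0000e-04 -0.0000e+00] F [-0.12  0.2  -0.95] T [0.009 0.03  0.03 ] op 0.394
```

>>> send_rows --plan '[[[0, 0, 0.0005], [0, 0, 0], -1], [[0, 0, 0.001], [0, 0, 0], -1], [[0, 0, 0.0015], [0, 0, 0], -1], [[0, 0, 0.002], [0, 0, 0], -1], [[0, 0, 0.0023], [0, 0, 0], -1]]'

```text
clock: 20.63
eef_pos: [564.4, 293.7, 73.9]
tcp_rot: [3.141, -0.0, -0.0]
contact_force: [-1.2, -1.0, 6.5]
opening: 0.39
```

```bash
python3 -c "
from h import *
say();viewer.grab_frame('wrist');say()
"
```

```text
20.63 [564.37 293.67  73.86] [ 3.1413e+00 -1.0000e-04 -1.0000e-04] F [-1.17 -0.97  6.54] T [-0.114  0.392  0.04 ] op 0.39
20.68 [564.39 293.69  73.9 ] [ 3.1413e+00 -2.0000e-04 -0.0000e+00] F [-1.5  -0.36  3.4 ] T [-0.103  0.227 -0.042] op 0.394
```

Floor contact at TCP z=73.9, so the bottom is at 8 mm. Releasing.

>>> send_rows --plan '[[[0, 0, 0], [0, 0, 0], -0.1], [[0, 0, 0], [0, 0, 0], 0], [[0, 0, 0], [0, 0, 0], 0.2], [[0, 0, 0], [0, 0, 0], 0.4], [[0, 0, 0], [0, 0, 0], 0.5]]' --squeeze 20

```text
clock: 21.1
eef_pos: [564.4, 293.7, 73.9]
tcp_rot: [3.141, -0.0, -0.0]
contact_force: [-0.2, -0.1, 0.3]
opening: 0.752
```

>>> send_rows --plan '[[[0, 0, -0.01], [0, 0, 0], 0.5], [[0, 0, -0.03], [0, 0, 0], 0.5], [[0, 0, -0.06], [0, 0, 0], 0.5], [[0, 0, -0.085], [0, 0, 0], 0.5], [[0, 0, -0.105], [0, 0, 0], 0.5]]'

```text
clock: 21.52
eef_pos: [564.9, 294.0, 181.7]
tcp_rot: [-3.141, -0.002, -0.0]
contact_force: [-0.3, -0.2, 0.4]
opening: 0.752
```

>>> send_rows --plan '[[[-0.02, 0.02, -0.01], [0, 0, 0], 0.5], [[-0.05, 0.05, -0.03], [0, 0, 0], 0.5], [[-0.08, 0.08, -0.04], [0, 0, 0], 0.5], [[-0.1, 0.1, -0.05], [0, 0, 0], 0.5], [[-0.1, 0.1, -0.05], [0, 0, 0], 0.5]]'

```text
clock: 21.93
eef_pos: [460.9, 190.6, 233.6]
tcp_rot: [3.141, -0.001, -0.001]
contact_force: [0.9, 0.4, 0.4]
opening: 0.75
```

```bash
python3 -c "
from h import *
say();shot('s_f','side');shot('top_f','top');say()
a=cv2.imread('pics/s_f.png');b=cv2.imread('pics/top_f.png')
cv2.imwrite('pics/c_f.png',cv2.resize(a[100:320,180:440],None,fx=2.7,fy=2.7,interpolation=cv2.INTER_CUBIC))
cv2.imwrite('pics/c_ft.png',cv2.resize(b[120:290,170:490],None,fx=2.4,fy=2.4,interpolation=cv2.INTER_CUBIC))
"
```

```text
21.93 [460.86 190.63 233.62] [ 3.1412e+00 -1.3000e-03 -8.0000e-04] F [0.89 0.44 0.41] T [ 0.044 -0.054 -0.   ] op 0.75
22.03 [464.75 193.52 233.05] [-3.1399e+00 -4.5000e-03 -1.0000e-03] F [0.24 0.48 0.49] T [ 0.031 -0.014  0.04 ] op 0.748
```

View pics/c_f.png

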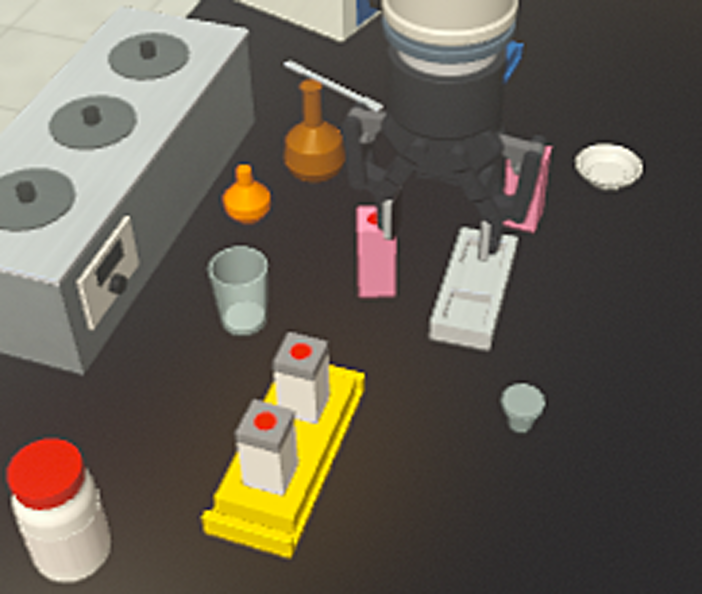

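View pics/c_ft.png

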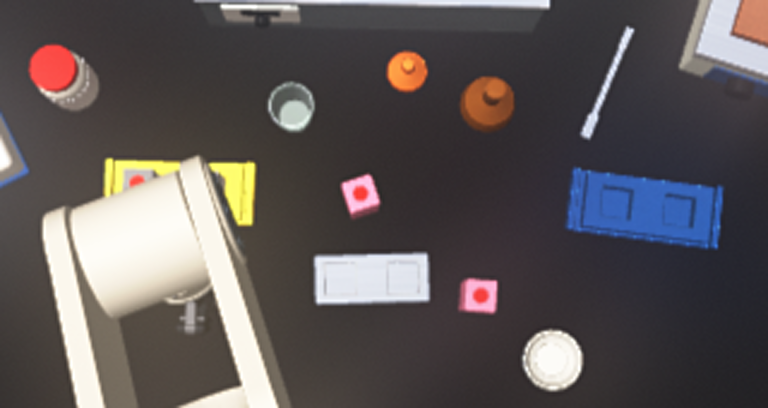

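Both carts stand upright and fully seated in the yellow tray, at side crop (300,352) and (265,422). The bystanders and the pink ones haven't moved, and the arm is clear. Letting it settle, then handing in.

>>> send_rows --plan '[[[0, 0, 0], [0, 0, 0], 0.5], [[0, 0, 0], [0, 0, 0], 0.5], [[0, 0, 0], [0, 0, 0], 0.5], [[0, 0, 0], [0, 0, 0], 0.5], [[0, 0, 0], [0, 0, 0], 0.5]]'

```text
clock: 22.45
eef_pos: [464.9, 193.9, 232.6]
tcp_rot: [-3.14, -0.004, -0.001]
contact_force: [-0.6, -0.5, -0.4]
opening: 0.753
```

```bash
python3 -c "
from h import *
say();print(job.sign_off())
"
```

```text
22.45 [464.91 193.86 232.58] [-3.1401e+00 -3.7000e-03 -6.0000e-04] F [-0.62 -0.5  -0.37] T [-0.062 -0.017 -0.032] op 0.753
the job is handed in; nothing more can be done
None
```

Both cartridges felt light, so I seated both in the two wells of the yellow tray, finishing at 22.5 s of the 72 s. I lifted them one at a time, about 8 mm clear of the rack, and held each for over a second. The mean vertical force was about 1.0 N for the first and 1.1–1.2 N for the second, where a filled one would read 3 N or more.

**Last checks:**
- **Seating:** each cartridge went into its well without touching the plate and met the floor at exactly the expected height, with 5 N and 6.5 N read at floor contact, against the 40 N limit.
- **Final pictures:** both stand upright and released, with the pink look-alikes, bystanders and blue tray where they were and the gripper clear. The arm hid part of the yellow tray in the top picture, so upright and seated rests on the side picture and the contact heights. The side picture shows only the edge of the blue tray.
- **Disagreement:** single force readings scattered by about 0.5 N. A few while carrying the first cartridge showed 1.9–2.7 N, still below the filled range.

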